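# Close and clip the packed lunch box

### The job

The steel lunch box on the board is packed. Swing its lid down onto the seal, hook the wire loop of the front clip over the upturned keeper on the lid so that its bar lies down behind the lip, then press the clip's lever down until it snaps flat against the front of the box and holds the lid tight. Do not shove the box about or disturb the things standing round it, and leave everything let go.

Things in the scene. Friction and masses are not known exactly. Their poses are not given: they have to be found in the camera images.
- lunch_box: Plain steel lunch box with a hinged lid, heavy (2.5 to 3.5 kg), loose on a board 16 mm thick: 130 mm deep (x), 200 wide (y), walls 86 high. Origin: centre of its underside. x points from the clip (front, towards the robot) to the hinge (back), y left, z up. 'Box (x, y, z)' below means mm in this frame.
- lid (a joint): Lid angle in rad: about 0 (0.01 at most) shut tight with the seal squeezed, about 0.03 lying loosely on the springy seal (front edge 4 mm proud), larger is open. Starts at 0.6 to 1.0; a stiff hinge holds it (3 to 5 N at the edge moves it). Squeezed, the seal pushes back with 20 N. At 0 the lid's flat top is at z = 100, its front at x = -68; 208 wide. Hinge line along y through box (69, *, 90).
- lid_edge (a point): Point on the upper (outer) face of the lid, on its middle line, 104 mm in front of the hinge line and 10 mm above the lid's underside: a good place to push the lid down. Its axes turn with the lid.
- keeper_seat (a point): Where the middle of the loop's bar must lie: in the channel of the keeper, a dark steel hook 22 mm wide (y) at the middle of the lid's front edge. Channel floor 3 mm below this point, 11.5 mm front to back; a lip 3 mm thick in front rises 6 mm above the floor, a 4 mm shoulder behind. At box (-81, 0, 98) with the lid at 0; 4.6 mm higher when the lid lies loose. Moves with the lid.
- loop_bar (a point): Middle of the bar of the clip's wire loop, a U of round steel rod 6 mm thick. The bar runs along y; the loop is 51 mm wide outside, 39 inside, so it straddles the keeper; it can be gripped across its width from above. The bar is 39.7 mm from the pin joining the loop to the lever, the pin 14 mm from the lever's pivot: the bar can be 26 to about 45 mm from that pivot. Starts leaning out in front.
- clip_loop (a joint): Angle of the loop against the lever, in rad: 0 when closed, larger as the loop leans outward, limit 2.12; a little friction holds it where it is left. Starts at 1.85 to 2.08.
- clip_lever (a joint): Lever angle in rad: 0 closed, hanging straight down along the box front; 1.57 straight out; limit 2.15. Pivot along y through box (-78, *, 72). Starts at 1.35 to 1.75, held by 0.05 N m of friction; follows the loop as that is carried. With the bar seated on a loose lid it is at 1.0 to 1.7; pressing it home takes up to 0.17 N m; below about 0.2 it is past dead centre and stays shut.
- lever_end (a point): Middle of the thumb plate at the lever's free end, on its outer face: 28 mm wide, 24 mm long, slightly flared end. Lies 42 mm along the lever from its pivot and 17 mm off to the outer side. With the lever closed the outer face is upright at box x = -95, z = 24 to 48, 5 mm farther out than the keeper's lip above it (top at z = 101), and this point is at box (-95, 0, 30).
- tumbler: Steel tumbler, 68 mm across, 92 mm high, standing left behind the box; origin at the centre of its underside. Leave alone.
- garlic: Garlic bulb, 50 mm, left in front; origin at its underside. Leave alone.
- spice_jar: Spice jar with black cap, 41 mm across, 105 mm high, standing left of the box near the tumbler; origin at the centre of its underside. Leave alone.
- teaspoon: Steel teaspoon, 130 x 27 x 11 mm, lying on the board at its right front corner; origin at the centre of its underside. Leave alone.

How it is judged (in metres and radians):
On the way, in this order (a step that is already met when the one before it is completed fails the run):
1. the lid is down on its seal (value of joint lid below 0.06 rad), for 0.2 s.
2. the loop's bar lies in the keeper, behind its lip (distance between loop_bar and keeper_seat below 0.008 m and value of joint lid below 0.06 rad), for 0.2 s.
At the end, for the whole second after the job is handed in: the lid is drawn tight (lid angle under 0.014 rad), the lever lies flat (under 0.15 rad), the loop's bar lies in the keeper (within 8 mm of its seat), and the box stands upright and still (value of joint lid below 0.014 rad and value of joint clip_lever below 0.15 rad and distance between loop_bar and keeper_seat below 0.008 m and angle between lunch_box's own z axis and vertical below 0.05 rad and linear speed of lunch_box below 0.01 m/s); the robot touches nothing.
It fails at once if the lunch box is shoved more than 40 mm (distance of lunch_box from where it was at the start of the episode above 0.04 m).
It fails at once if a neighbouring thing is moved more than 30 mm (distance of any of tumbler, garlic, spice_jar, teaspoon from where it was at the start of the episode above 0.03 m).
It also fails if it takes over 45 s, if anything falls off the work surface, if the arm or the gripper's body presses on something with over 40 N, if the wrist force passes 120 N, or if a joint passes its speed limit or range.

### The arm

A 6-joint arm with a two-finger parallel gripper is mounted at the origin on a cart in front of the work surface, level with it; the furniture and walls round the work are solid. World frame = base frame: x ahead of the robot, y to its left, z up, the work surface at z = 0. Lengths are in m, angles in degrees, forces in N, time in s.
With the tool pointing down it reaches from about 0.4 to 0.825 m from the base axis. Payload 7 kg.
Tool frame: the origin (TCP) lies midway between the tips of the shut fingers; the grasp point (between the pads) lies 19 mm behind it; z points along the fingers, y is the direction in which the jaws open and shut (so a half turn about z gives the same grasp; the last joint's range is limited). The gripper opens to 88 mm and grips with 3 to 60 N. Pads are 19 mm wide; open, the fingers measure 130 mm over their backs; the gripper's body (78 mm by 193 mm) begins 47 mm behind the grasp point.
Start: joints at [-57.29, 20.546, 0.682, 0, -70.136, -16.507], TCP at [0.188, -0.648, 0.227] pointing down, gripper open.
Joint ranges: [-176.03, 176.03], [-82.01, 121.73], [-58.28, 71.71], [-173.87, 95.51], [-174.79, -0.11], [-173.66, 173.66]. Speed limits (degrees/s): [136.94, 136.94, 172.46, 180, 180, 180].

### API

Orientations are given as [roll, pitch, yaw] about the fixed x, y, z axes, in that order (R = Rz(yaw) Ry(pitch) Rx(roll)).
In Python, from plant import get_state, capture, close_job gives the robot as it stands.
- The arm moves only by the tool apply_moves, never from a script. Its argument "commands" is a list of rows, each an object with "grip": the opening, from 0 (shut) to 1 (fully open); "dp": the shift along the tool's x, y, z in mm, a list of three; "yaw": the turn about the tool's z in rad. A call has 1 to 12 rows; each row is the pose to reach, as a shift and turn from the pose commanded when the call began, along the tool's axes at that moment; what a row does not reach only later rows make up. A row lasts 1/8 s, in which the tool goes at most 62.5 mm and 10.7 degrees, less where a joint would pass 70% of its speed; a pose out of reach is approached as far as the arm can. A call with a gripper value outside its range is refused whole. The fingers move at their own pace and stop on an object; "newtons" is the grip in N (left out, the last holds). Time passes only in rows, so rows that repeat a pose let the fingers close. It gives the time, the measured TCP pose, the force and the opening at its end, in the units of the state.
- get_state(): the state, without advancing time (a new reading comes with each control period).
- capture(name): name is "scene" or "top" or "wrist"; returns a dict with "color" (480x640x3 uint8, red, green, blue), "camera_matrix" (3x3 intrinsics, pixels), "xyz" and "rotation" of the camera in the world; the wrist camera has in their place "T_tool_cam" (4x4, takes a point from camera to tool coordinates, whose origin is the TCP and whose axes are the flange's). Camera axes: x right, y up, looking along -z (the intrinsics and any distortion apply to the point x, -y, -z); pixel columns grow to the right and rows downward; lengths in m; the calibration is good to about 2 mm. The wrist camera is an equidistant fisheye: a pixel r from the principal point sees the ray r / f radians off the axis. A picture is of the moment at which its call begins: read the wrist's pose just before it. There is no depth.
- close_job(): hands the job in, once; it reports no verdict.
The state is a dict: "time_s": time; "joints": joint angles; "qd": joint speeds; "joint_torque": joint torques, N m; "tcp_pos": TCP position; "eef_rot": TCP orientation; "contact_force": force on the tool from outside, world axes, zero at the start; "moment": the same for the moment, N m; "gripper_width": finger opening in m.
Only numpy, scipy, OpenCV 4.12 (cv2) and the standard library are available. Lean on these libraries where they do the work, as an engineer would, in place of code of your own. Each camera call takes 0.05 s, during which the arm holds its last target.

## Working session

There is one attempt and no reset: what is moved stays moved. The work goes in short steps, Python scripts to look and compute and a tool call to move; the robot and the scene stay as the last step left them, time stands still between calls to the robot, and variables do not carry over. Pictures are saved under pics/ and viewed, and the job is handed in when it is done.

Besides the shell and the picture viewer there is one more tool, called after ">>>" as name(argument=value, ...), one argument or row to a line, values as JSON. apply_moves: Moves the arm, as the interface text tells. Its arguments: {"type":"object","properties":{"commands":{"type":"array","items":{"type":"object","properties":{"grip":{"type":"number"},"dp":{"type":"array","items":{"type":"number"}},"yaw":{"type":"number"}}}},"newtons":{"type":"number"}},"required":["commands"]}

```bash
mkdir -p pics; ls; python3 - <<'E'
from plant import get_state, capture
import cv2,json
s=get_state()
print(s)
for n in ("scene","top","wrist"):
    c=capture(n)
    cv2.imwrite(f"pics/{n}0.png",c["color"][:,:,::-1])
    print(n,{k:(v.tolist() if hasattr(v,'tolist') else v) for k,v in c.items() if k!="color"})
E
```

```text
pics
{'time_s': 0.0, 'joints': array([-5.72901542e+01,  2.05899437e+01,  6.32522625e-01, -1.98304792e-02,
       -7.01381173e+01, -1.65073546e+01]), 'qd': array([ 0.03682297, -0.02306504,  0.06776046, -0.05915878, -0.01647394,
        0.00905318]), 'joint_torque': array([-2.40064801e-03, -5.82717848e+01,  2.93063021e+01,  6.99699238e+00,
        7.01095909e-03, -1.50698093e-04]), 'tcp_pos': array([ 0.18817317, -0.64770351,  0.22563096]), 'eef_rot': array([ 1.79903102e+02, -9.27507707e-03, -1.63804254e+02]), 'contact_force': array([-0.10415939,  0.16615084, -0.35108751]), 'moment': array([-0.02202161, -0.02001943,  0.02636075]), 'gripper_width': 0.08776705978386679}
scene {'camera_matrix': [[620.013135477951, 0.0, 319.4142999070694], [0.0, 620.013135477951, 235.527601478076], [0.0, 0.0, 1.0]], 'xyz': [1.0101170577510317, 0.06153616036612277, 0.9386657568626192], 'rotation': [28.343914259508455, -0.5862082683442582, 84.52921633893469]}
top {'camera_matrix': [[506.0379729155358, 0.0, 323.6875489407034], [0.0, 506.0379729155358, 236.2118826110697], [0.0, 0.0, 1.0]], 'xyz': [0.46438467697026525, 0.10298711141009977, 0.9278418149437543], 'rotation': [5.008741813610215, 0.4677798001391693, -90.05035541913874]}
wrist {'camera_matrix': [[371.64829954431775, 0.0, 327.80485423479655], [0.0, 371.64829954431775, 245.11397287223036], [0.0, 0.0, 1.0]], 'T_tool_cam': [[4.4763172938373676e-05, 0.9522650025086365, 0.30527260439398063, 0.08423938703216385], [0.9999995208468326, -0.0003411546409721849, 0.0009175617776362765, 0.0005628110774291706], [0.0009779071342332943, 0.30527241704866886, -0.9522645614990087, -0.15758901083775276], [0.0, 0.0, 0.0, 1.0]]}
```

View pics/scene0.png

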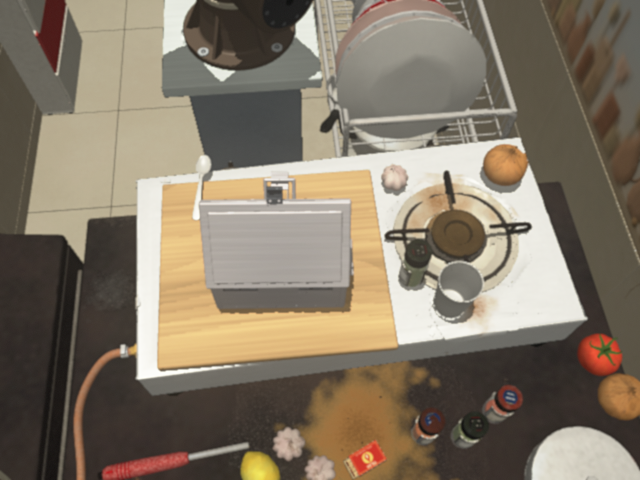

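View pics/top0.png

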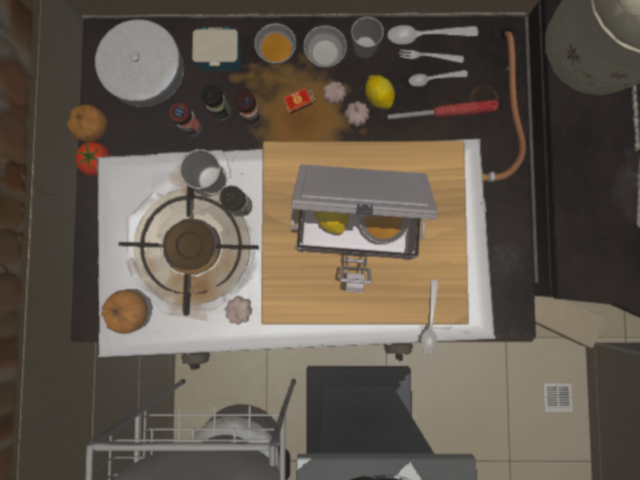

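View pics/wrist0.png

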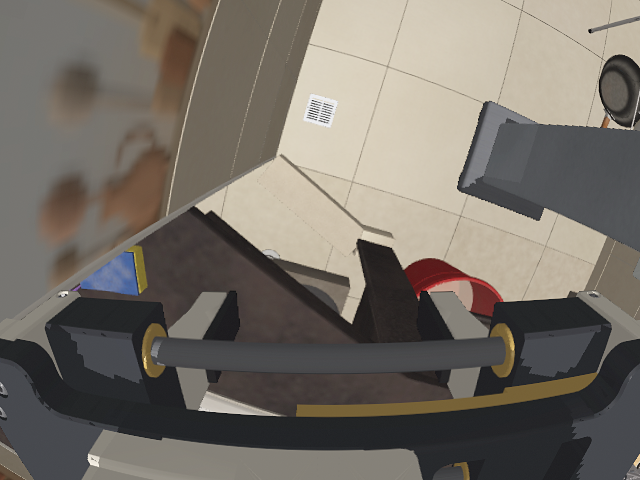

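```bash
python3 - <<'E'
import cv2
a=cv2.imread("pics/top0.png")[150:310,280:450]
cv2.imwrite("pics/topz0.png",cv2.resize(a,None,fx=4.7,fy=3.75*1.0,interpolation=cv2.INTER_CUBIC) if 0 else cv2.resize(a,None,fx=3.7,fy=3.7,interpolation=cv2.INTER_CUBIC))
a=cv2.imread("pics/scene0.png")[160:320,190:365]
cv2.imwrite("pics/scenez0.png",cv2.resize(a,None,fx=3.7,fy=3.7,interpolation=cv2.INTER_CUBIC))
E
```

```text
(no output)
```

View pics/topz0.png

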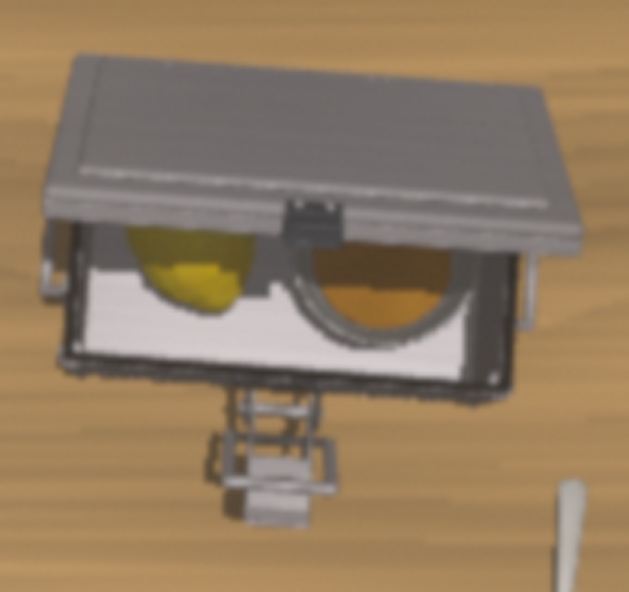

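View pics/scenez0.png

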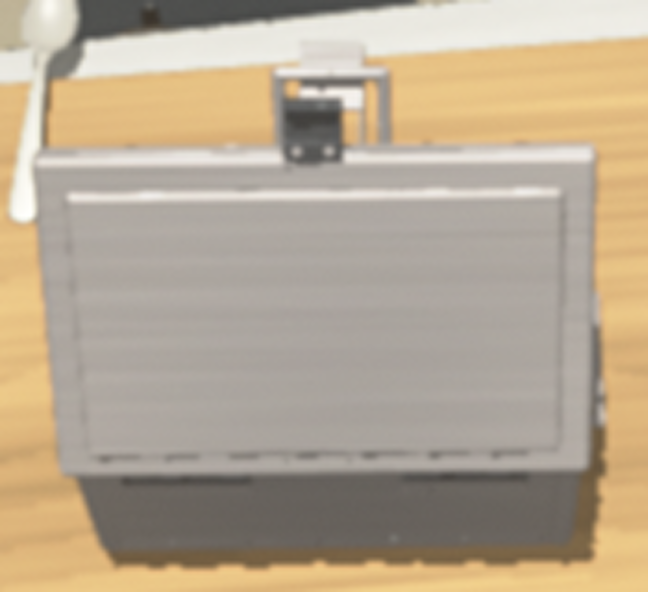

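```bash
cat > h.py <<'E'
import numpy as np, cv2
from scipy.spatial.transform import Rotation as R
from plant import get_state, capture
def rot(rpy): return R.from_euler('xyz',rpy,degrees=True).as_matrix()
K={"scene":(620.013,319.414,235.5276,[1.010117,0.061536,0.9386658],[28.3439,-0.5862,84.5292]),
"top":(506.038,323.6875,236.2119,[0.4643847,0.1029871,0.9278418],[5.00874,0.46778,-90.05036])}
def proj(cam,P):
    f,cx,cy,t,r=K[cam]
    p=(np.atleast_2d(P)-t)@rot(r)
    return np.c_[cx+f*p[:,0]/-p[:,2],cy-f*p[:,1]/-p[:,2]]
T_tc=np.array([[4.4763172938373676e-05,0.9522650025,0.3052726,0.084239387],[0.9999995,-0.00034115,0.00091756,0.00056281],[0.0009779,0.3052724,-0.95226456,-0.15758901],[0,0,0,1]])
def projw(P,s):
    Rt=rot(s['eef_rot']); p=(np.atleast_2d(P)-s['tcp_pos'])@Rt
    p=(p-T_tc[:3,3])@T_tc[:3,:3]
    x,y,z=p[:,0],-p[:,1],-p[:,2]
    rr=np.hypot(x,y); th=np.arctan2(rr,z); f=371.648
    return np.c_[327.805+f*th*x/rr,245.114+f*th*y/rr]
def b2w(q,P): # q: x,y,yaw(rad); P in box mm
    P=np.atleast_2d(P)/1000.; c,s=np.cos(q[2]),np.sin(q[2])
    return np.c_[q[0]+c*P[:,0]-s*P[:,1],q[1]+s*P[:,0]+c*P[:,1],P[:,2]+0.016]
def lid(a,P): # P box coords at lid=0 -> rotated
    P=np.atleast_2d(P).astype(float); d=P-[69,0,90]; c,s=np.cos(a),np.sin(a)
    # front (-x) rises as a grows
    return np.c_[69+c*d[:,0]+s*d[:,2],P[:,1],90-s*d[:,0]+c*d[:,2]]
def lev(t,L,o,y=0): # along lever L from pivot, o to the outer side
    a=np.array([-np.sin(t),-np.cos(t)]); n=np.array([-np.cos(t),np.sin(t)])
    p=np.array([-78,72])+L*a+o*n
    return np.array([p[0],y,p[1]])
E
cat > fit.py <<'E'
from h import *
from scipy.optimize import least_squares
T=lambda u,v:(280+u/3.7-.0,150+v/3.7)
S=lambda u,v:(190+u/3.7,160+v/3.7)
obs=[("top","b",(-65,100,86),T(66,366)),("top","b",(-65,-100,86),T(510,396)),
("top","l",(-68,104,100),T(48,190)),("top","l",(-68,-104,100),T(581,225)),
("top","l",(69,104,100),T(78,55)),("top","l",(69,-104,100),T(543,88)),
("scene","l",(-68,-104,100),S(38,158)),("scene","l",(-68,104,100),S(593,158)),
("scene","l",(69,-104,100),S(62,472)),("scene","l",(69,104,100),S(590,468)),
("scene","b",(65,-100,0),S(110,548)),("scene","b",(65,100,0),S(575,543))]
def res(q,full=False):
    r=[]
    for c,k,P,uv in obs:
        P=lid(q[3],P) if k=="l" else P
        r.append(proj(c,b2w(q,P))[0]-uv)
    r=np.array(r)
    return r if full else r.ravel()
s=least_squares(res,[0.5,0.05,-0.05,0.8],loss='soft_l1')
print(s.x); print(np.round(res(s.x,True),1))
E
python3 fit.py
```

```text
[ 0.57263244  0.05062132 -0.07267051  0.9380702 ]
[[-1.9  0.6]
 [ 0.4  1.2]
 [-1.9 -0.5]
 [ 1.8  0.4]
 [-1.3 -2.2]
 [-0.2 -2.4]
 [-2.5 -0.2]
 [ 1.6 -2.3]
 [-0.5  2.9]
 [ 0.8  1.5]
 [-1.3 -0.7]
 [-1.3 -1.6]]
```

```bash
cat > ov.py <<'E'
from h import *
import sys
def wire(q,la,le,lo):
    """segments in box frame"""
    seg=[]
    def boxe(x0,x1,y0,y1,z0,z1,f):
        c=np.array([[x,y,z] for x in(x0,x1) for y in(y0,y1) for z in(z0,z1)],float)
        for i in range(8):
            for b in(1,2,4):
                if not i&b: seg.append((f(c[i])[0],f(c[i|b])[0]))
    I=lambda p:np.atleast_2d(p)
    boxe(-65,65,-100,100,0,86,I); boxe(-68,69,-104,104,90,100,lambda p:lid(la,p))
    boxe(-88.5,-75,-11,11,95,101,lambda p:lid(la,p))
    pv=lev(le,0,0)
    # loop: bar
    b=lopbar(le,lo); pin=lev(le,*PIN)
    e=np.array([0,22.5,0])
    seg+= [(b-e,b+e),(pin-e,b-e),(pin+e,b+e)]
    for L in(24,48):seg.append((lev(le,L,17,-14),lev(le,L,17,14)))
    for y in(-14,14):seg.append((lev(le,24,17,y),lev(le,48,17,y)))
    return seg
PIN=(14,0)
def lopbar(le,lo):
    pin=lev(le,*PIN); # closed: loop points up from pin; opens outward
    a=le+lo
    d=np.array([-np.sin(a-np.pi),0,-np.cos(a-np.pi)])
    # closed -> +z ; leaning outwards
    d=np.array([-np.sin(lo*SG+le),0,np.cos(lo*SG+le)]) 
    return pin+39.7*d
SG=1
def draw(cam,im,q,la,le,lo,s=None):
    for a,b in wire(q,la,le,lo):
        P=b2w(q,np.array([a,b])); u=proj(cam,P) if cam!="wrist" else projw(P,s)
        cv2.line(im,*[tuple(int(round(v*16)) for v in x) for x in u],(0,0,255),1,cv2.LINE_AA,4)
    return im
def zoom(cam,im,q,la,le,lo,crop,name,s=None,k=4):
    x0,y0,x1,y1=crop
    a=cv2.resize(im[y0:y1,x0:x1],None,fx=k,fy=k,interpolation=cv2.INTER_CUBIC)
    for A,B in wire(q,la,le,lo):
        P=b2w(q,np.array([A,B])); u=proj(cam,P) if cam!="wrist" else projw(P,s)
        u=(u-[x0,y0]+.5)*k-.5
        cv2.line(a,*[tuple(int(round(v*16)) for v in x) for x in u],(0,0,255),1,cv2.LINE_AA,4)
    cv2.imwrite(name,a)
E
python3 - <<'E'
from ov import *
q=[ 0.57263244 , 0.05062132 ,-0.07267051]
zoom("top",cv2.imread("pics/top0.png"),q,.938,1.55,1.95,(280,150,450,310),"pics/ot0.png")
zoom("scene",cv2.imread("pics/scene0.png"),q,.938,1.55,1.95,(190,155,365,320),"pics/os0.png")
E
```

```text
(no output)
```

View pics/ot0.png

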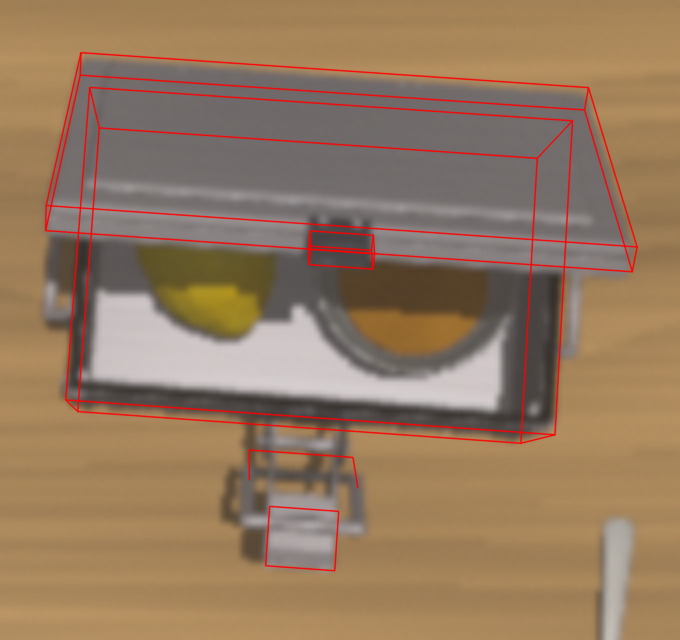

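View pics/os0.png

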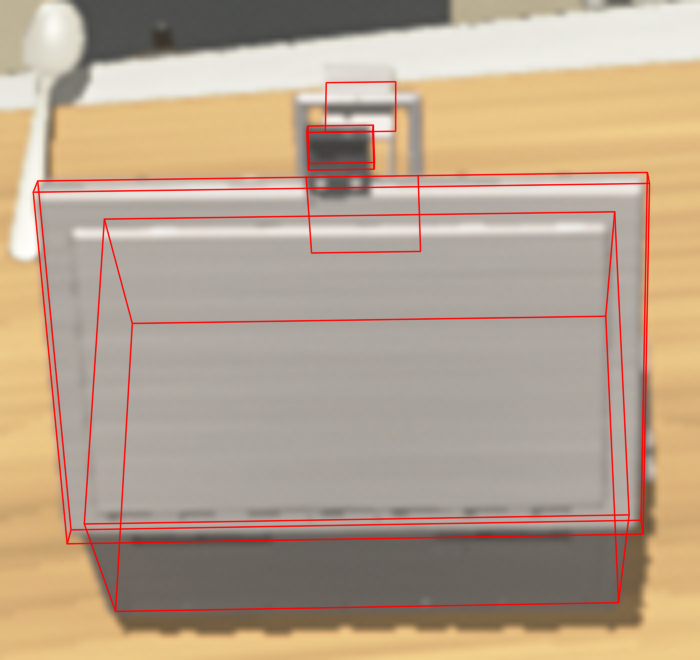

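```bash
cat >> h.py <<'E'
def dp(c,t,cy,ty):
    """c,t world m; cy,ty world tool yaw deg -> dp mm, yaw rad"""
    Rt=rot([180,0,cy]); d=(np.array(t)-c)@Rt*1000
    return np.round(d,1).tolist(), round(-np.radians((ty-cy+180)%360-180),3)
E
python3 - <<'E'
from h import *
c=[.188,-.648,.227]
for t in [(.30,-.55,.32),(.45,-.35,.32),(.50,.06,.30)]: print(dp(c,t,-163.8,175.8))
E
```

```text
([-134.9, 62.9, -93.0], np.float64(0.356))
([-334.7, 213.1, -93.0], np.float64(0.356))
([-497.1, 592.8, -73.0], np.float64(0.356))
```

>>> apply_moves(
  commands=[
    {"dp":[-45,21,-31],"yaw":0.05,"grip":0.9},
    {"dp":[-90,42,-62],"yaw":0.1,"grip":0.8},
    {"dp":[-135,63,-93],"yaw":0.15,"grip":0.8},
    {"dp":[-185,100,-93],"yaw":0.2,"grip":0.8},
    {"dp":[-235,137,-93],"yaw":0.25,"grip":0.8},
    {"dp":[-285,175,-93],"yaw":0.3,"grip":0.8},
    {"dp":[-335,213,-93],"yaw":0.356,"grip":0.8},
    {"dp":[-358,268,-90],"yaw":0.356,"grip":0.8},
    {"dp":[-382,323,-87],"yaw":0.356,"grip":0.8},
    {"dp":[-405,378,-84],"yaw":0.356,"grip":0.8},
    {"dp":[-428,432,-81],"yaw":0.356,"grip":0.8},
    {"dp":[-451,486,-78],"yaw":0.356,"grip":0.8},
  ],
)

```text
time_s: 1.65
tcp_pos: [0.4855, -0.0537, 0.3046]
eef_rot: [180.0, 0.0, 175.8]
contact_force: [1.6, -0.5, 0.8]
gripper_width: 0.0702
```

>>> apply_moves(
  commands=[
    {"dp":[-3,58,3],"yaw":0,"grip":0.8},
    {"dp":[-6,116,5],"yaw":0,"grip":0.8},
    {"dp":[-6,116,5],"yaw":0,"grip":0.8},
  ],
)

```text
time_s: 2.02
tcp_pos: [0.5003, 0.0629, 0.2989]
eef_rot: [-180.0, -0.1, 176.1]
contact_force: [0.8, -1.2, 0.4]
gripper_width: 0.0704
```

```bash
python3 - <<'E'
from h import *
import pickle
s=get_state(); c=capture("wrist"); pickle.dump((s,c["color"][:,:,::-1].copy()),open("w1.pkl","wb"))
print(s['tcp_pos'],s['eef_rot'],s['contact_force'])
cv2.imwrite("pics/w1.png",c["color"][:,:,::-1])
E
```

```text
[0.50029767 0.06289303 0.29890999] [-1.79993330e+02 -5.03316919e-02  1.76057413e+02] [ 0.81001971 -1.1724529   0.40317921]
```

View pics/w1.png

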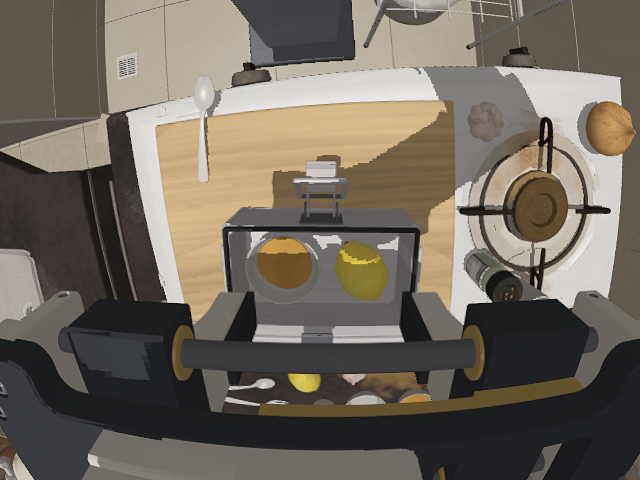

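```bash
python3 - <<'E'
import re
s=open('ov.py').read()
s=s.replace("d=np.array([-np.sin(lo*SG+le),0,np.cos(lo*SG+le)])","d=np.array([np.sin(le-lo),0,np.cos(le-lo)])")
open('ov.py','w').write(s)
from ov import *
import pickle
st,im=pickle.load(open("w1.pkl","rb"))
q=[ 0.57263244 , 0.05062132 ,-0.07267051]
zoom("wrist",im,q,.938,1.55,1.95,(215,150,430,340),"pics/ow1.png",st,k=3.7)
a=cv2.resize(im[150:260,280:365],None,fx=5.4,fy=5.4,interpolation=cv2.INTER_CUBIC); cv2.imwrite("pics/w1clip.png",a)
E
```

```text
(no output)
```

View pics/ow1.png

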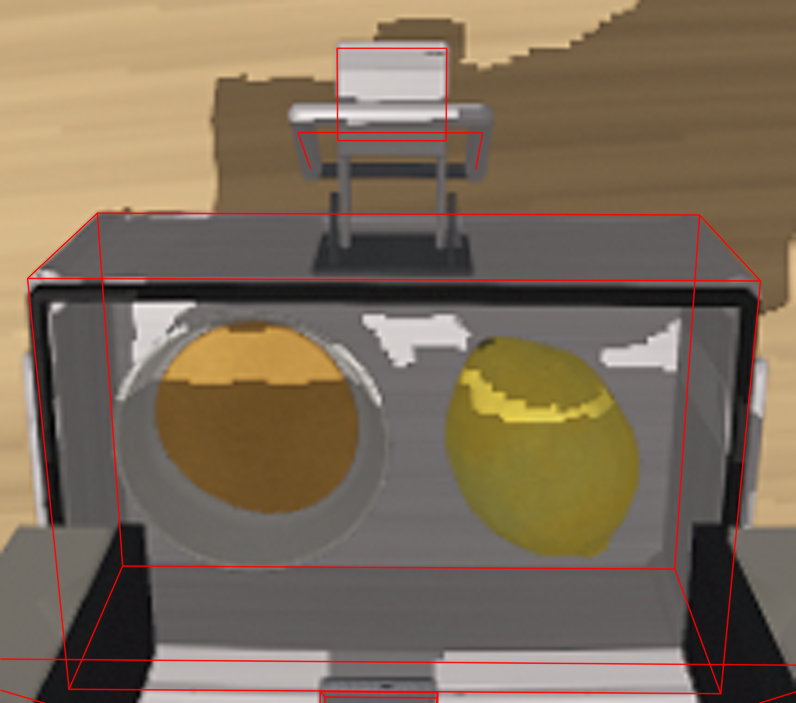

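View pics/w1clip.png

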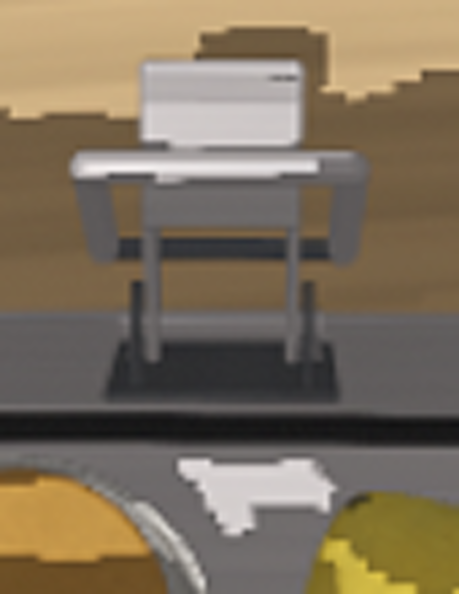

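```bash
cat > fit2.py <<'E'
from ov import *
import pickle
from scipy.optimize import least_squares
st,im=pickle.load(open("w1.pkl","rb"))
T=lambda u,v:(280+(u+.5)/4-.5,150+(v+.5)/4-.5)
def W(u,v,k=5.4,o=(280,150)): return ((u+.5)/k-.5+o[0],(v+.5)/k-.5+o[1])
S=lambda u,v:(190+(u+.5)/4-.5,155+(v+.5)/4-.5)
w=lambda P:projw(P,st)[0]
def res(p,full=False):
    q=p[:3]; la,le,lo=p[3:6]
    r=[]
    B=lambda P:b2w(q,P)
    # box
    for P,uv in [((-65,-100,86),W(30,283,3.7,(215,150))),((-65,100,86),W(758,283,3.7,(215,150))),((-65,-100,0),W(100,213,3.7,(215,150))),((-65,100,0),W(702,216,3.7,(215,150)))]:
        r.append(w(B(P))-uv)
    bar=lopbar(le,lo)
    r.append(w(B(bar))-W(220,165)); r.append(w(B(lev(le,*PIN)))-W(220,248)); r.append(w(B(lev(le,48,17)))-W(221,61))
    r.append(proj("top",B(bar))[0]-T(303,523)); r.append(proj("top",B(lev(le,48,17)))[0]-T(301,567))
    r.append(proj("scene",B(bar))[0]-S(358,99))
    for P,uv in [((-68,104,100),T(48,206)),((-68,-104,100),T(631,246))]: r.append(proj("top",B(lid(la,P)))[0]-uv)
    for P,uv in [((-68,-104,100),S(38,184)),((-68,104,100),S(646,184))]: r.append(proj("scene",B(lid(la,P)))[0]-uv)
    r=np.array(r); return r if full else r.ravel()
s=least_squares(res,[.5726,.0506,-.0727,.93,1.55,1.95],loss='soft_l1')
print(np.round(s.x,4)); print(np.round(res(s.x,True),1))
print("bar",lopbar(*s.x[4:6]),"world",b2w(s.x,lopbar(*s.x[4:6])),"edge",lid(s.x[3],[-35,0,100]))
zoom("wrist",im,s.x[:3],*s.x[3:],(215,150,430,340),"pics/ow2.png",st,k=3.7)
zoom("top",cv2.imread("pics/top0.png"),s.x[:3],*s.x[3:],(280,150,450,310),"pics/ot1.png")
E
python3 fit2.py
```

```text
[ 0.5736  0.0508 -0.0716  0.9259  1.3789  1.9041]
[[-0.5 -0.3]
 [ 0.7  0.1]
 [-0.6  0.8]
 [-0.7  0.3]
 [-0.1  0.9]
 [ 0.6  0.4]
 [ 0.2 -0.2]
 [ 0.2  1.5]
 [-0.7  0.7]
 [ 0.2 -1.6]
 [-0.8  0.2]
 [ 1.1  0.4]
 [-1.   2.1]
 [ 0.9 -0.3]]
bar [-111.64758934    0.          103.679909  ] world [[0.46226368 0.05881556 0.11967991]] edge [[ 14.47357556   0.         179.12277508]]
```

View pics/ow2.png

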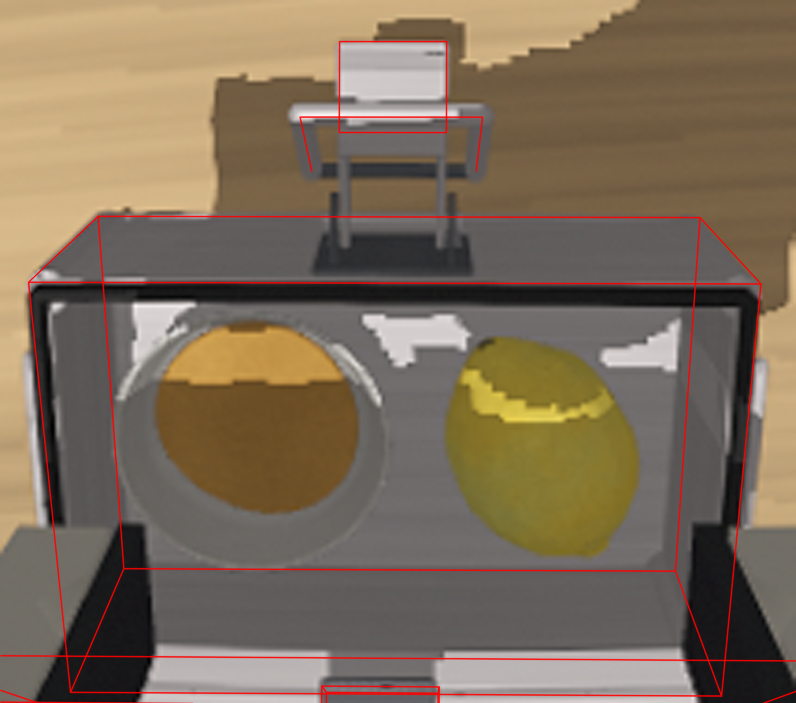

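View pics/ot1.png

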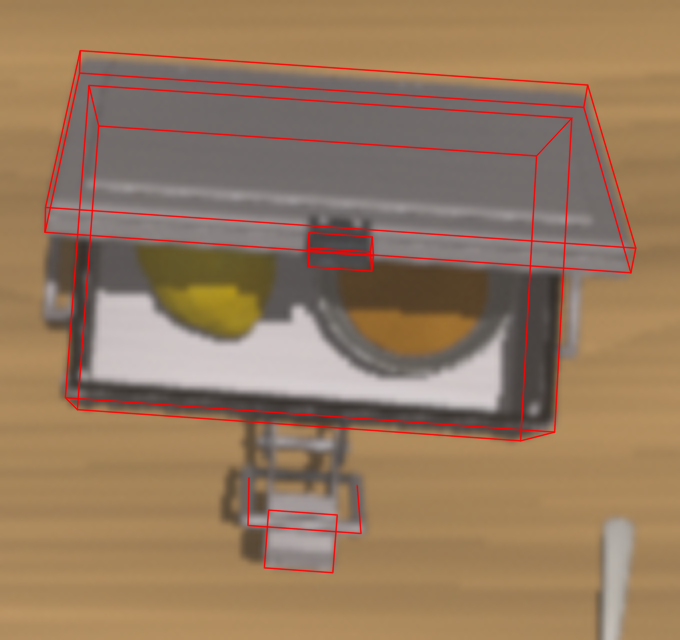

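```bash
cat >> h.py <<'E'
Q=[.5736,.0508,-.0716]
YB=175.9
def plan(c,cy,pts,ty=YB):
    """pts: TCP in box mm"""
    for P in pts: print(P, b2w(Q,P)[0].round(4), *dp(c,b2w(Q,P)[0],cy,ty))
E
python3 - <<'E'
from h import *
c=[.5003,.0629,.2989]; cy=176.0
plan(c,cy,[(24,0,240),(24,0,205)])
for a in np.linspace(.95,.012,9):
    e=lid(a,[-35,0,100])[0]; e[0]+=9.5; print(round(a,2),end=' '); plan(b2w(Q,(24,0,205))[0],YB,[e.round(1)])
E
```

```text
(24, 0, 240) [0.5975 0.0491 0.256 ] [-98.0, -7.0, 42.9] 0.002
(24, 0, 205) [0.5975 0.0491 0.221 ] [-98.0, -7.0, 77.9] 0.002
0.95 [ 26.1   0.  180.4] [0.5996 0.0489 0.1964] [-2.1, -0.0, 24.6] -0.0
0.83 [ 15.9   0.  173.7] [0.5895 0.0497 0.1897] [8.1, 0.0, 31.3] -0.0
0.72 [  6.6   0.  165.8] [0.5802 0.0503 0.1818] [17.4, 0.0, 39.2] -0.0
0.6 [ -1.8   0.  156.8] [0.5718 0.0509 0.1728] [25.8, 0.0, 48.2] -0.0
0.48 [ -9.1   0.  147. ] [0.5645 0.0515 0.163 ] [33.1, 0.0, 58.0] -0.0
0.36 [-15.1   0.  136.3] [0.5585 0.0519 0.1523] [39.1, 0.0, 68.7] -0.0
0.25 [-19.9   0.  125.1] [0.5538 0.0522 0.1411] [43.9, 0.0, 79.9] -0.0
0.13 [-23.3   0.  113.3] [0.5504 0.0525 0.1293] [47.3, 0.0, 91.7] -0.0
0.01 [-25.4   0.  101.2] [0.5483 0.0526 0.1172] [49.4, 0.0, 103.8] -0.0
```

>>> apply_moves(
  commands=[
    {"dp":[-49,-2,20],"yaw":0,"grip":0.4},
    {"dp":[-98,-4,44],"yaw":0,"grip":0},
    {"dp":[-98,-4,79],"yaw":0,"grip":0},
    {"dp":[-98,-4,79],"yaw":0,"grip":0},
    {"dp":[-98,-4,79],"yaw":0,"grip":0},
  ],
)

```text
time_s: 2.7
tcp_pos: [0.598, 0.0477, 0.2222]
eef_rot: [-180.0, 0.1, 175.8]
contact_force: [0.4, 0.1, 0.3]
gripper_width: 0.0256
```

```bash
python3 - <<'E'
from h import *
s=get_state(); print(s['tcp_pos'],s['eef_rot'],s['contact_force'],s['gripper_width'])
E
```

```text
[0.59804051 0.04772357 0.22215146] [-1.79997766e+02  8.54350833e-02  1.75780142e+02] [0.37611634 0.08664953 0.34149014] 0.025636797597919654
```

>>> apply_moves(
  commands=[
    {"dp":[0,0,10],"yaw":0,"grip":0},
    {"dp":[-2,0,24],"yaw":0,"grip":0},
    {"dp":[8,0,32],"yaw":0,"grip":0},
    {"dp":[17,0,40],"yaw":0,"grip":0},
    {"dp":[26,0,49],"yaw":0,"grip":0},
    {"dp":[33,0,59],"yaw":0,"grip":0},
    {"dp":[39,0,69],"yaw":0,"grip":0},
    {"dp":[44,0,80],"yaw":0,"grip":0},
    {"dp":[47,0,92],"yaw":0,"grip":0},
    {"dp":[49,0,100],"yaw":0,"grip":0},
  ],
)

```text
time_s: 3.95
tcp_pos: [0.5485, 0.052, 0.1196]
eef_rot: [-180.0, -0.0, 175.8]
contact_force: [1.5, -0.9, 2.0]
gripper_width: 0.0003
```

>>> apply_moves(
  commands=[
    {"dp":[0,0,3],"yaw":0,"grip":0},
    {"dp":[0,0,5],"yaw":0,"grip":0},
    {"dp":[0,0,5],"yaw":0,"grip":0},
    {"dp":[0,0,5],"yaw":0,"grip":0},
  ],
)

```text
time_s: 4.45
tcp_pos: [0.5483, 0.052, 0.117]
eef_rot: [-180.0, -0.0, 175.8]
contact_force: [-8.5, 1.7, 18.0]
gripper_width: 0.0001
```

```bash
cat > snap.py <<'E'
import sys
from ov import *
import pickle
def snap(name,cam="wrist"):
    s=get_state(); c=capture(cam); im=c["color"][:,:,::-1].copy()
    pickle.dump((s,im),open(name+".pkl","wb")); cv2.imwrite(f"pics/{name}.png",im)
    print(s['time_s'],s['tcp_pos'].round(4),s['eef_rot'].round(2),s['contact_force'].round(1),s['gripper_width'])
    return s,im
E
python3 - <<'E'
from snap import *
s,im=snap("t2","top")
zoom("top",im,Q,.02,1.38,1.9,(280,150,450,310),"pics/ot2.png")
E
```

```text
4.45 [0.5483 0.052  0.117 ] [-1.7998e+02 -3.0000e-02  1.7583e+02] [-8.5  1.7 18. ] 8.553991939111932e-05
```

View pics/ot2.png

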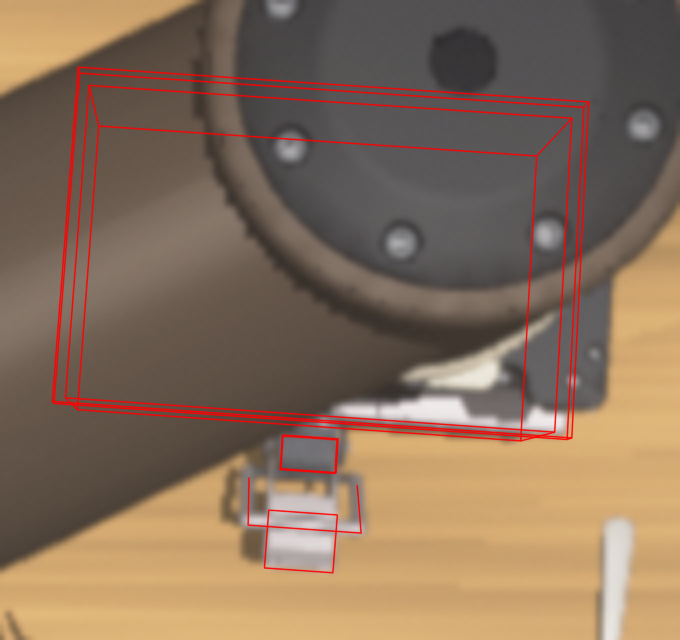

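```bash
python3 - <<'E'
from h import *
c=[.5485,.0522,.116]; cy=175.8
plan(c,cy,[(-60,0,150),(-115,0,150)])
E
```

```text
(-60, 0, 150) [0.5138 0.0551 0.166 ] [34.9, 0.3, -50.0] -0.002
(-115, 0, 150) [0.4589 0.059  0.166 ] [89.9, 0.2, -50.0] -0.002
```

>>> apply_moves(
  commands=[
    {"dp":[0,0,-20],"yaw":0,"grip":0},
    {"dp":[35,0,-50],"yaw":0,"grip":0.76},
    {"dp":[90,0,-50],"yaw":-0.002,"grip":0.76},
    {"dp":[90,0,-50],"yaw":-0.002,"grip":0.76},
    {"dp":[90,0,-50],"yaw":-0.002,"grip":0.76},
    {"dp":[90,0,-50],"yaw":-0.002,"grip":0.76},
    {"dp":[90,0,-50],"yaw":-0.002,"grip":0.76},
  ],
)

```text
time_s: 5.38
tcp_pos: [0.4595, 0.0585, 0.1651]
eef_rot: [-180.0, -0.0, 175.9]
contact_force: [-1.0, -0.1, -0.1]
gripper_width: 0.055
```

```bash
python3 - <<'E'
from snap import *
s,im=snap("w3")
zoom("wrist",im,Q,.03,1.38,1.9,(200,200,440,400),"pics/ow3.png",s,3.3)
s,im=snap("t3","top")
zoom("top",im,Q,.03,1.38,1.9,(280,150,450,310),"pics/ot3.png")
E
```

```text
5.375 [0.4595 0.0585 0.1651] [-1.7996e+02 -5.0000e-02  1.7589e+02] [-1.  -0.1 -0.1] 0.054973404891366866
5.425 [0.4594 0.0585 0.1651] [-1.7996e+02 -5.0000e-02  1.7589e+02] [0.3 0.  0.3] 0.05888048869841381
```

View pics/w3.png

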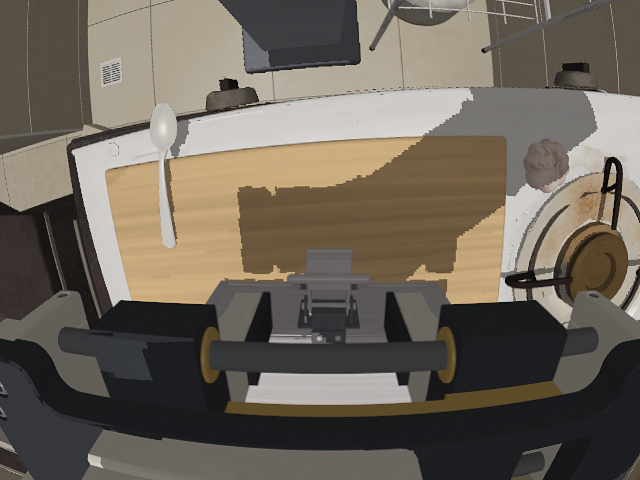

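View pics/ow3.png

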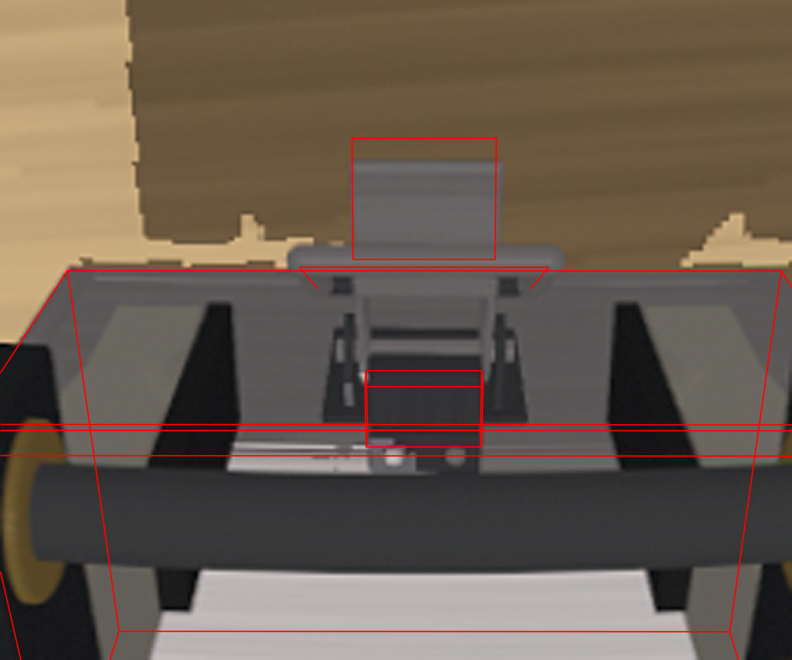

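View pics/ot3.png

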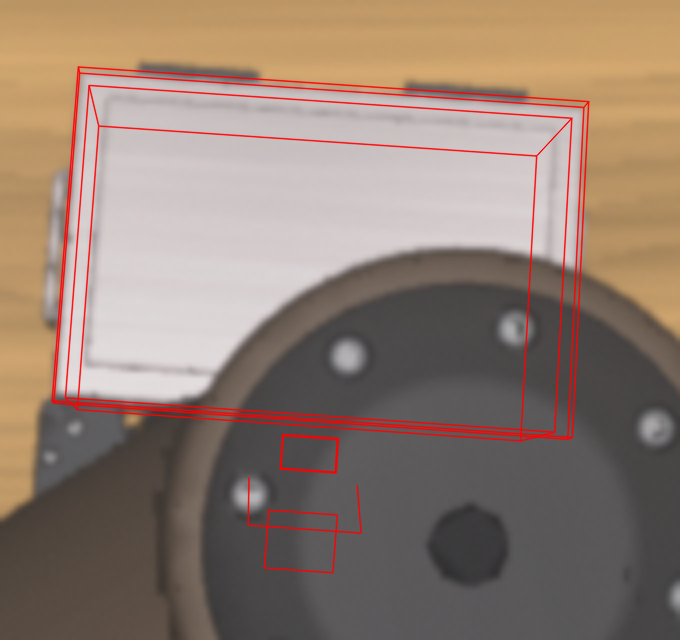

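```bash
cat > fit3.py <<'E'
from ov import *
import pickle
from scipy.optimize import least_squares
s1,_=pickle.load(open("w1.pkl","rb")); s3,_=pickle.load(open("w3.pkl","rb"))
def W(u,v,k,o): return ((u+.5)/k-.5+o[0],(v+.5)/k-.5+o[1])
A=lambda u,v:W(u,v,5.4,(280,150)); B=lambda u,v:W(u,v,3.3,(200,200))
def res(p,full=False):
    le,lo,L,dx=p
    q=b=lambda P:b2w(Q,np.array(P)+[dx,0,0])
    bar=lopbar(le,lo);pin=lev(le,14,0);pl=lev(le,L,17)
    r=[]
    for s,f,o in((s1,A,[(220,165),(220,248),(221,61)]),(s3,B,[(425,257),(426,286),(426,163)])):
        for P,uv in zip((bar,pin,pl),o): r.append(projw(b(P),s)[0]-f(*uv))
    r=np.array(r); return r if full else r.ravel()
for fix in (0,1):
    g=lambda p:res([*p,48,0] if fix else p)
    s=least_squares(g,[1.4,1.9] if fix else [1.4,1.9,48,0])
    p=[*s.x,48,0] if fix else s.x
    print(np.round(p,3),res(p,True).round(1).tolist(),lopbar(*p[:2]))
E
python3 fit3.py
```

```text
[ 1.697  2.247 51.453 -1.83 ] [[-0.2, -1.6], [0.5, -0.8], [-0.1, 0.8], [-0.5, 1.0], [-0.7, 0.8], [-0.8, -0.5]] [-112.62933622    0.          107.61151726]
[ 1.534  2.107 48.     0.   ] [[-0.2, -1.0], [0.6, 0.5], [0.0, 2.3], [-0.5, 0.6], [-0.7, 1.8], [-0.7, -1.3]] [-113.52467643    0.          104.83427002]
```

>>> apply_moves(
  commands=[
    {"dp":[1,0,20],"yaw":0,"grip":0.76},
    {"dp":[2,0,40],"yaw":0,"grip":0.76},
    {"dp":[2,0,55],"yaw":0,"grip":0.76},
    {"dp":[2,0,55],"yaw":0,"grip":0.76},
  ],
  newtons=8,
)

```text
time_s: 5.98
tcp_pos: [0.4565, 0.0583, 0.1095]
eef_rot: [-179.9, -0.1, 175.9]
contact_force: [-0.5, -0.0, 1.6]
gripper_width: 0.0664
```

```bash
python3 - <<'E'
from snap import *
s,im=snap("w4")
cv2.imwrite("pics/w4z.png",cv2.resize(im[220:400,220:430],None,fx=3.3,fy=3.3,interpolation=cv2.INTER_CUBIC))
E
```

```text
5.975 [0.4565 0.0583 0.1095] [-1.7991e+02 -1.3000e-01  1.7590e+02] [-0.5 -0.   1.6] 0.06637747999545272
```

View pics/w4z.png

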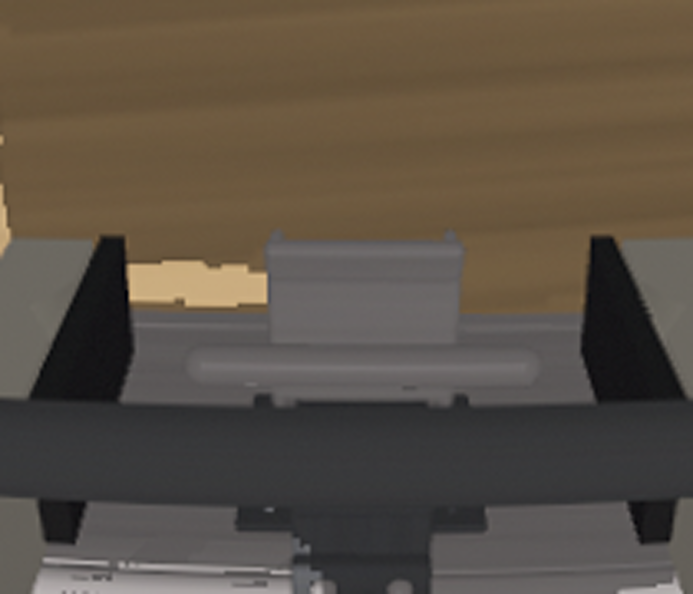

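>>> apply_moves(
  commands=[
    {"dp":[0,0,0],"yaw":0,"grip":0.5},
    {"dp":[0,0,0],"yaw":0,"grip":0.5},
    {"dp":[0,0,0],"yaw":0,"grip":0.5},
    {"dp":[0,0,0],"yaw":0,"grip":0.5},
  ],
  newtons=8,
)

```text
time_s: 6.52
tcp_pos: [0.4573, 0.059, 0.1109]
eef_rot: [180.0, 0.0, 175.9]
contact_force: [-0.3, 1.3, 2.8]
gripper_width: 0.0505
```

```bash
python3 - <<'E'
from snap import *
s,im=snap("w5")
cv2.imwrite("pics/w5z.png",cv2.resize(im[220:400,220:430],None,fx=3.3,fy=3.3,interpolation=cv2.INTER_CUBIC))
for z in (5,10,15):
  for x in (-6,0,3):
    print(x,z,projw(s['tcp_pos']+rot(s['eef_rot'])@np.array([x,0,-z])/1000.,s).round(1))
E
```

```text
6.525 [0.4573 0.059  0.1109] [1.7996e+02 4.0000e-02 1.7592e+02] [-0.3  1.3  2.8] 0.05045675285471545
-6 5 [[326.9 328.3]]
0 5 [[326.9 317.3]]
3 5 [[326.9 311.6]]
-6 10 [[326.9 333.8]]
0 10 [[326.9 322.6]]
3 10 [[326.9 316.8]]
-6 15 [[326.9 339.5]]
0 15 [[326.8 328.1]]
3 15 [[326.8 322.3]]
```

View pics/w5z.png

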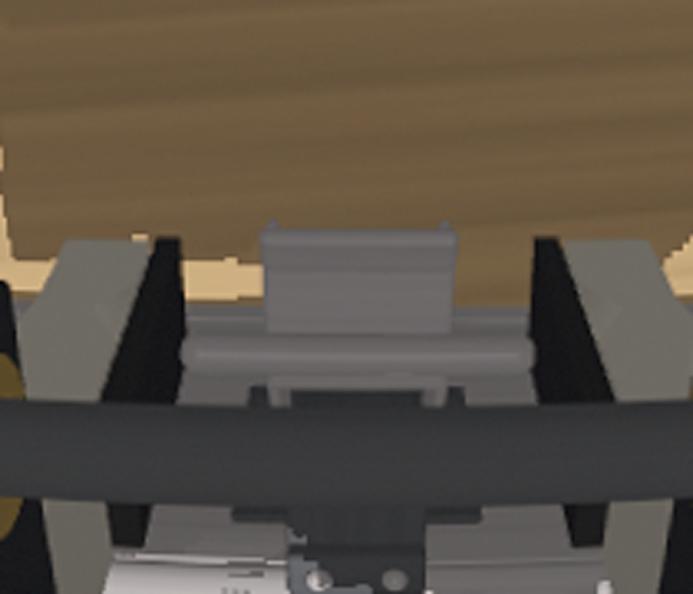

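>>> apply_moves(
  commands=[
    {"dp":[-3,0,-2],"yaw":0,"grip":0.5},
    {"dp":[-7,0,-5],"yaw":0,"grip":0.5},
    {"dp":[-12,0,-7],"yaw":0,"grip":0.5},
    {"dp":[-17,0,-9],"yaw":0,"grip":0.5},
    {"dp":[-22,0,-9],"yaw":0,"grip":0.5},
    {"dp":[-26,0,-9],"yaw":0,"grip":0.5},
    {"dp":[-30,0,-8],"yaw":0,"grip":0.5},
    {"dp":[-33,0,-8],"yaw":0,"grip":0.5},
    {"dp":[-33,0,-8],"yaw":0,"grip":0.5},
  ],
)

```text
time_s: 7.7
tcp_pos: [0.4898, 0.0563, 0.1182]
eef_rot: [-180.0, -0.0, 175.9]
contact_force: [-1.9, 3.4, -4.9]
gripper_width: 0.0501
```

```bash
python3 - <<'E'
from snap import *
s,im=snap("w6")
cv2.imwrite("pics/w6z.png",cv2.resize(im[220:400,220:430],None,fx=3.3,fy=3.3,interpolation=cv2.INTER_CUBIC))
s,im=snap("s6","scene")
cv2.imwrite("pics/s6z.png",cv2.resize(im[130:330,180:370],None,fx=3,fy=3,interpolation=cv2.INTER_CUBIC))
E
```

```text
7.7 [0.4898 0.0563 0.1182] [-1.7999e+02 -4.0000e-02  1.7590e+02] [-1.9  3.4 -4.9] 0.05008771672101291
7.75 [0.4897 0.0564 0.1182] [-1.7999e+02 -4.0000e-02  1.7591e+02] [-2.   4.5 -4.9] 0.04991001704274549
```

View pics/w6z.png

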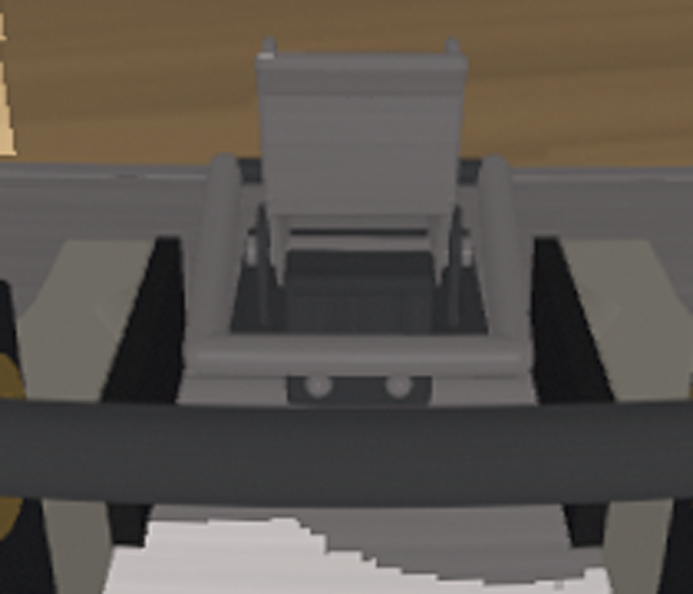

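View pics/s6z.png

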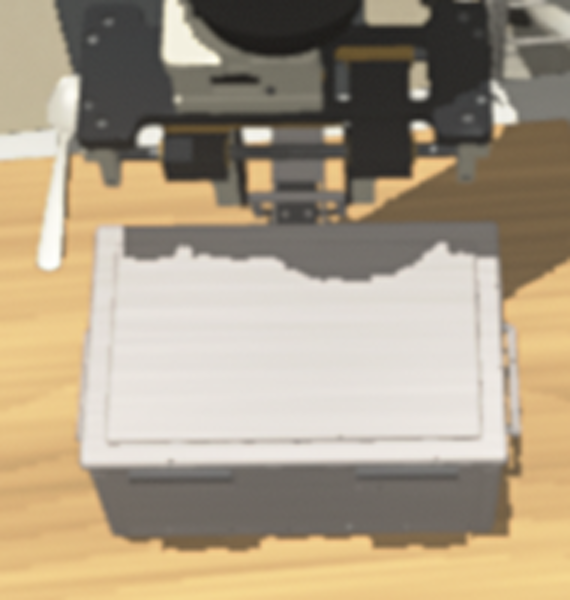

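```bash
cat > kp.py <<'E'
from snap import *
def kdraw(cam,name,crop,k,la,out,tb=(-2.2,10.6)):
    s,im=pickle.load(open(name+".pkl","rb")); x0,y0,x1,y1=crop
    a=cv2.resize(im[y0:y1,x0:x1],None,fx=k,fy=k,interpolation=cv2.INTER_CUBIC)
    def line(P1,P2,col,w=False):
        P=np.array([P1,P2]) if w else b2w(Q,lid(la,np.array([P1,P2])))
        u=projw(P,s) if cam=="wrist" else proj(cam,P)
        u=(u-[x0,y0]+.5)*k-.5
        cv2.line(a,*[tuple(int(round(v*16)) for v in x) for x in u],col,1,cv2.LINE_AA,4)
    for x,z,c in [(-89.75,101,(0,0,255)),(-86.75,101,(0,0,255)),(-86.75,95,(0,255,255)),(-75.25,95,(0,255,255)),(-75.25,99,(0,255,0)),(-68,100,(255,0,0))]:
        line((x,-11,z),(x,11,z),c)
    line((-68,-104,100),(-68,104,100),(255,0,0))
    Rt=rot(s['eef_rot'])
    P=[s['tcp_pos']+Rt@np.array([tb[0],y,-tb[1]])/1000. for y in(-22,22)]
    line(P[0],P[1],(255,0,255),True)
    print("bar in box", (lambda d:(np.cos(Q[2])*d[0]+np.sin(Q[2])*d[1],-np.sin(Q[2])*d[0]+np.cos(Q[2])*d[1],d[2]-.016))((P[0]+P[1])/2-np.array([Q[0],Q[1],0])))
    cv2.imwrite(out,a)
E
python3 - <<'E'
from kp import *
kdraw("wrist","w6",(250,210,400,340),5,.03,"pics/k6w.png")
kdraw("scene","s6",(220,170,340,250),6,.03,"pics/k6s.png")
E
```

```text
bar in box (np.float64(-0.08173539107833303), np.float64(-0.00046625220326439176), np.float64(0.11281621676839111))
bar in box (np.float64(-0.0818339272497924), np.float64(-0.00044129333609162647), np.float64(0.11284322477717025))
```

View pics/k6w.png

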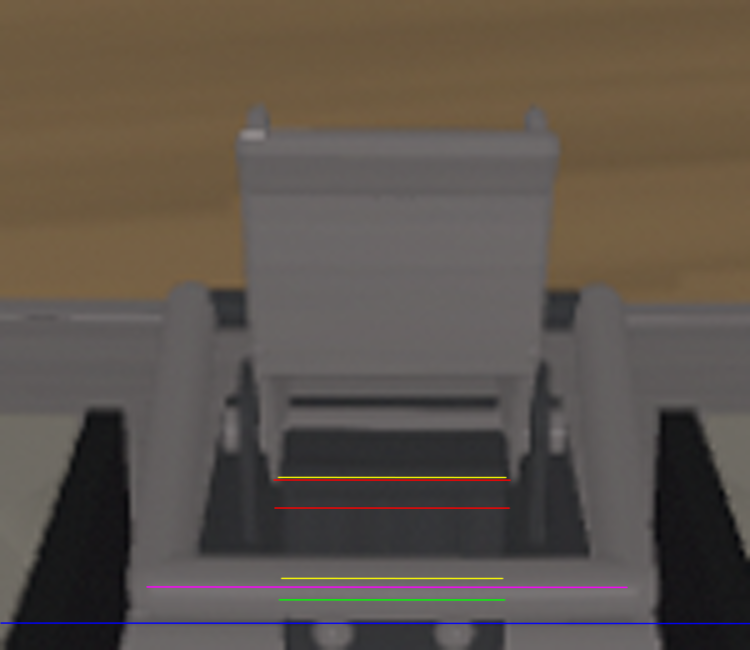

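View pics/k6s.png

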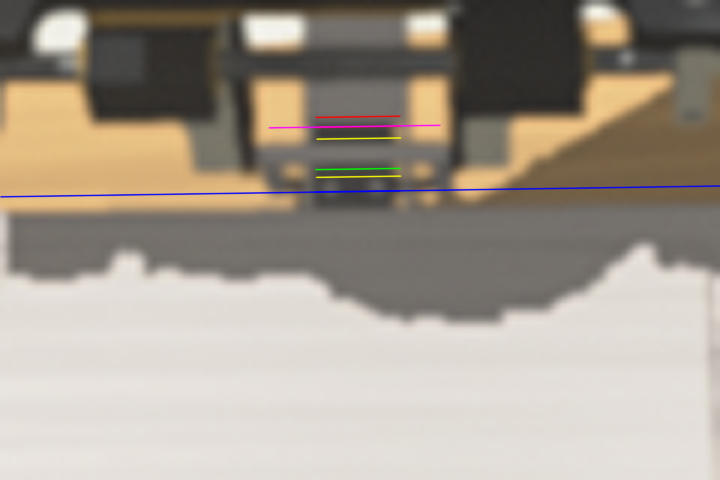

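```bash
python3 - <<'E'
from kp import *
s,im=pickle.load(open("w6.pkl","rb"))
a=im[285:340,295:365].astype(float)
a=np.clip((a-30)*4,0,255).astype(np.uint8)
cv2.imwrite("pics/k6c.png",cv2.resize(a,None,fx=9,fy=9,interpolation=cv2.INTER_CUBIC))
print(im[285:340,330].mean(1).round().astype(int).tolist())
s,im=pickle.load(open("s6.pkl","rb"))
a=im[180:215,255:305].astype(float)
a=np.clip((a-20)*2,0,255).astype(np.uint8)
cv2.imwrite("pics/k6sc.png",cv2.resize(a,None,fx=12,fy=12,interpolation=cv2.INTER_CUBIC))
E
```

```text
[87, 90, 91, 93, 64, 42, 69, 95, 99, 102, 94, 56, 47, 45, 47, 46, 47, 45, 47, 52, 55, 55, 53, 52, 51, 53, 54, 53, 54, 53, 54, 54, 53, 53, 53, 56, 71, 93, 97, 99, 101, 106, 112, 117, 114, 105, 104, 101, 101, 56, 53, 53, 53, 53, 53]
```

View pics/k6c.png

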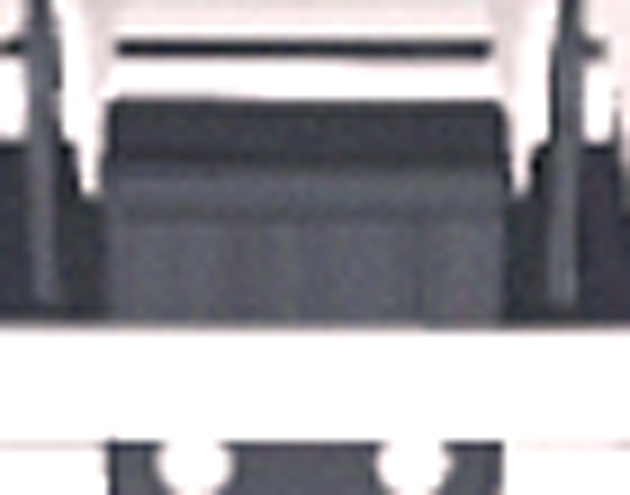

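View pics/k6sc.png

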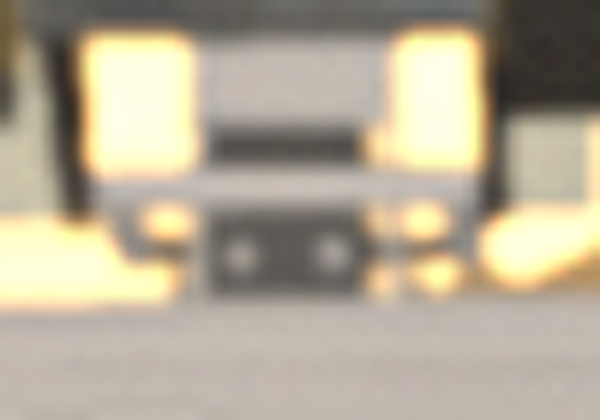

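>>> apply_moves(
  commands=[
    {"dp":[1,0,2],"yaw":0,"grip":0.5},
    {"dp":[1,0,4],"yaw":0,"grip":0.5},
    {"dp":[1,0,5.5],"yaw":0,"grip":0.5},
    {"dp":[1,0,7],"yaw":0,"grip":0.5},
    {"dp":[1,0,7],"yaw":0,"grip":0.5},
  ],
)

```text
time_s: 8.43
tcp_pos: [0.4897, 0.0565, 0.1121]
eef_rot: [180.0, 0.1, 175.9]
contact_force: [0.3, 0.9, 5.4]
gripper_width: 0.0502
```

```bash
python3 - <<'E'
from kp import *
snap("w7");snap("s7","scene")
kdraw("wrist","w7",(250,210,400,340),5,.03,"pics/k7w.png")
s,im=pickle.load(open("w7.pkl","rb"))
a=im[275:340,285:375].astype(float)
a=np.clip((a-30)*3,0,255).astype(np.uint8)
cv2.imwrite("pics/k7c.png",cv2.resize(a,None,fx=8,fy=8,interpolation=cv2.INTER_CUBIC))
s,im=pickle.load(open("s7.pkl","rb"))
a=im[180:215,255:305].astype(float)
a=np.clip((a-20)*2,0,255).astype(np.uint8)
cv2.imwrite("pics/k7sc.png",cv2.resize(a,None,fx=12,fy=12,interpolation=cv2.INTER_CUBIC))
E
```

```text
8.425 [0.4897 0.0565 0.1121] [1.7999e+02 8.0000e-02 1.7594e+02] [0.3 0.9 5.4] 0.05020083116379675
8.475 [0.4897 0.0565 0.1121] [1.7999e+02 7.0000e-02 1.7594e+02] [0.4 0.4 5.5] 0.05028424020294805
bar in box (np.float64(-0.0819285281029338), np.float64(-0.0002925013445703225), np.float64(0.10668301394340969))
```

View pics/k7c.png

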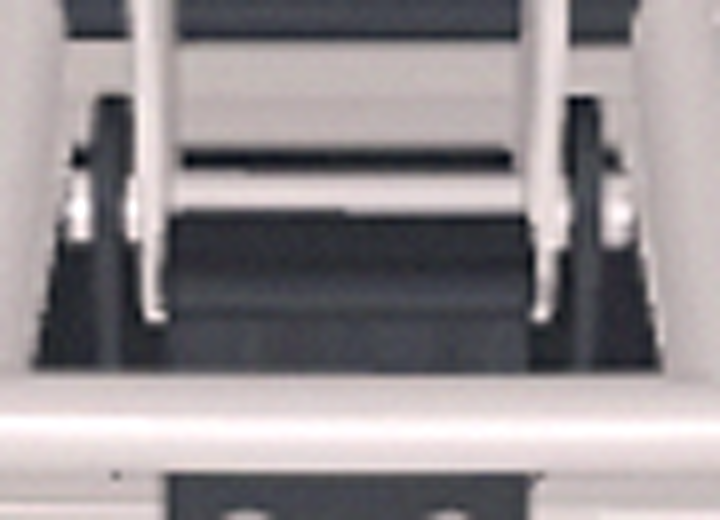

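View pics/k7sc.png

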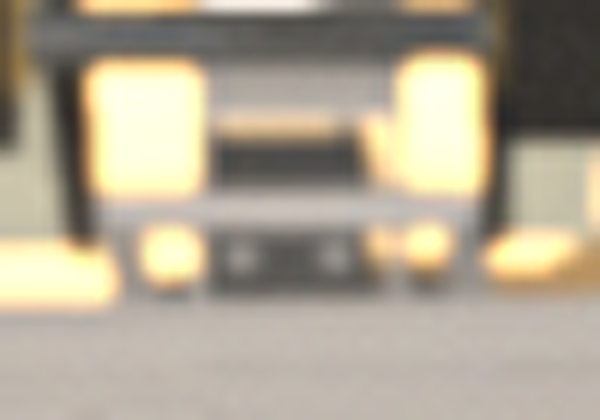

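```bash
cat > ray.py <<'E'
from kp import *
from scipy.optimize import brentq
def xat(name,row,z):
    s,_=pickle.load(open(name+".pkl","rb"))
    return brentq(lambda x:projw(b2w(Q,(x,0,z)),s)[0][1]-row,-160,-40)
E
python3 - <<'E'
from ray import *
for n,lf,lr,bc in (("w6",303.3,308.9,327.2),("w7",308.1,313.7,328.0)):
    print(n,"lip front/rear @105.6",xat(n,lf,105.6),xat(n,lr,105.6))
    for z in (102.6,104,106,108,110,112): print(z,xat(n,bc,z))
E
```

```text
w6 lip front/rear @105.6 -90.46821925609518 -87.53305152310853
102.6 -75.84404321388699
104 -76.66504446833032
106 -77.83790340140422
108 -79.01076233223024
110 -80.18362126071739
112 -81.35648018677283
w7 lip front/rear @105.6 -91.3411693654891 -88.48174844747896
102.6 -79.18446004658067
104 -80.01336037939703
106 -81.19750370670016
108 -82.3816470275447
110 -83.56579034166072
112 -84.74993364876318
```

>>> apply_moves(
  commands=[
    {"dp":[1.2,0,1],"yaw":0,"grip":0.5},
    {"dp":[1.2,0,2],"yaw":0,"grip":0.5},
    {"dp":[1.2,0,3],"yaw":0,"grip":0.5},
    {"dp":[1.2,0,3],"yaw":0,"grip":0.5},
  ],
)

```text
time_s: 9.02
tcp_pos: [0.4895, 0.0567, 0.11]
eef_rot: [180.0, 0.2, 176.0]
contact_force: [-0.1, -1.7, 12.3]
gripper_width: 0.0506
```

```bash
cat > look.py <<'E'
from ray import *
def look(n):
    snap("w"+n);snap("s"+n,"scene")
    s,im=pickle.load(open(f"w{n}.pkl","rb"))
    a=im[275:340,285:375].astype(float)
    a=np.clip((a-30)*3,0,255).astype(np.uint8)
    A=cv2.resize(a,None,fx=8,fy=8,interpolation=cv2.INTER_CUBIC)
    s,im=pickle.load(open(f"s{n}.pkl","rb"))
    a=im[170:225,245:315].astype(float)
    a=np.clip((a-20)*1.6,0,255).astype(np.uint8)
    cv2.imwrite(f"pics/k{n}c.png",A)
    cv2.imwrite(f"pics/k{n}s.png",cv2.resize(a,None,fx=10,fy=10,interpolation=cv2.INTER_CUBIC))
E
python3 -c "
from look import *
look('8')"
```

```text
9.025 [0.4895 0.0567 0.11  ] [179.98   0.19 175.97] [-0.1 -1.7 12.3] 0.050569906541249786
9.075 [0.4895 0.0567 0.11  ] [179.98   0.19 175.98] [ 0.8 -0.2 11.9] 0.050349823427866855
```

View pics/k8c.png

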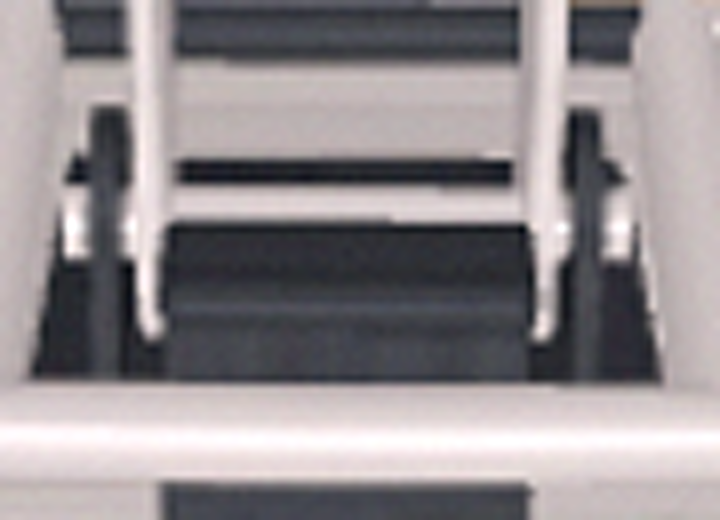

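View pics/k8s.png

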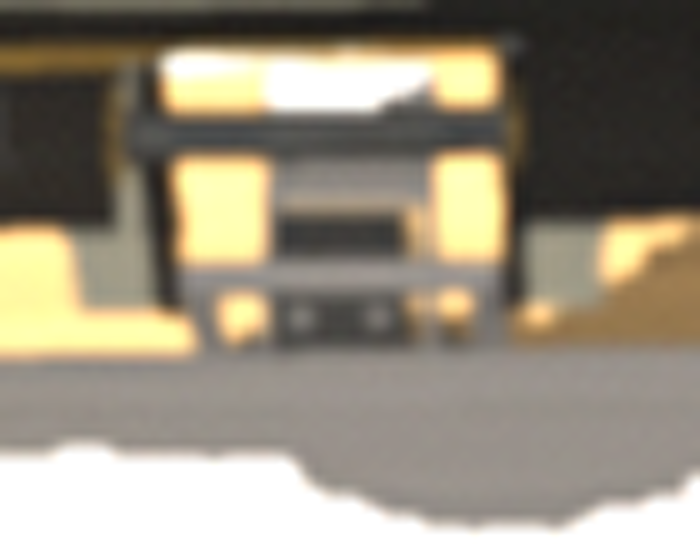

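```bash
python3 - <<'E'
from ray import *
n="w8"
print("lip rear", [xat(n,275+325/8-.4,z) for z in (103.6,104.6,105.6)],"lip front", xat(n,275+287/8-.4,105.6))
for z in (101,102.6,104,106,107): print(z,xat(n,275+432/8-.4,z), "front/rear edges", xat(n,275+382/8-.4,z),xat(n,275+485/8-.4,z))
s,_=pickle.load(open("w8.pkl","rb"))
print("pin rod etc row 170:", [ (z,round(xat(n,275+170/8-.4,z),1)) for z in (60,64,68,72)])
E
```

```text
lip rear [-87.9278768753607, -88.47706222802996, -89.02624757893071] lip front -91.43417611087689
101 -79.31190566463536 front/rear edges -82.70776847098486 -75.6369936648244
102.6 -80.26709532144109 front/rear edges -83.62682056570948 -76.63129042481212
104 -81.1028862668979 front/rear edges -84.43099114466615 -77.50130008520885
106 -82.2968733247196 front/rear edges -85.57980625088405 -78.74417102094475
107 -82.89386685039507 front/rear edges -86.15421380100278 -79.36560648531668
pin rod etc row 170: [(60, -76.6), (64, -78.6), (68, -80.5), (72, -82.4)]
```

>>> apply_moves(
  commands=[
    {"dp":[0.5,0,0.5],"yaw":0,"grip":0.5},
    {"dp":[0.5,0,0],"yaw":0,"grip":0.74},
    {"dp":[0.5,0,0],"yaw":0,"grip":0.76},
    {"dp":[0.5,0,0],"yaw":0,"grip":0.76},
  ],
)

```text
time_s: 9.62
tcp_pos: [0.4868, 0.0564, 0.108]
eef_rot: [-180.0, -0.1, 175.9]
contact_force: [-0.2, -0.1, 0.2]
gripper_width: 0.0663
```

```bash
python3 -c "
from look import *
look('9')"
```

```text
9.625 [0.4868 0.0564 0.108 ] [-1.7997e+02 -7.0000e-02  1.7591e+02] [-0.2 -0.1  0.2] 0.06629849802211622
9.675 [0.4869 0.0564 0.1081] [-1.7997e+02 -6.0000e-02  1.7591e+02] [0.  0.9 1.6] 0.06631161303175608
```

View pics/k9c.png

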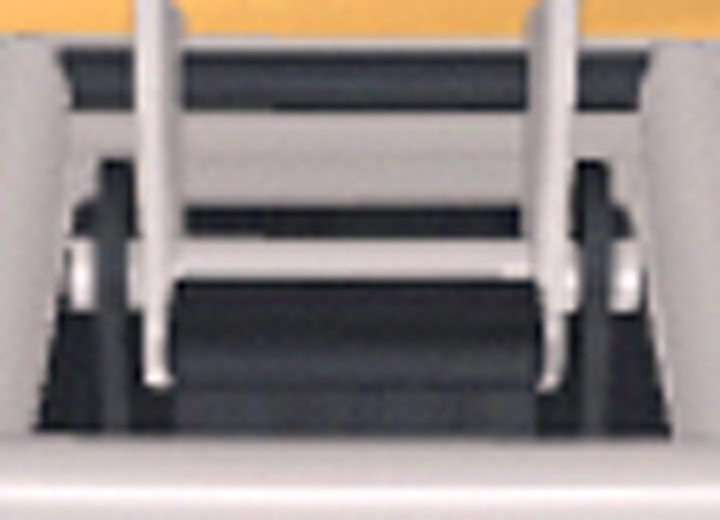

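View pics/k9s.png

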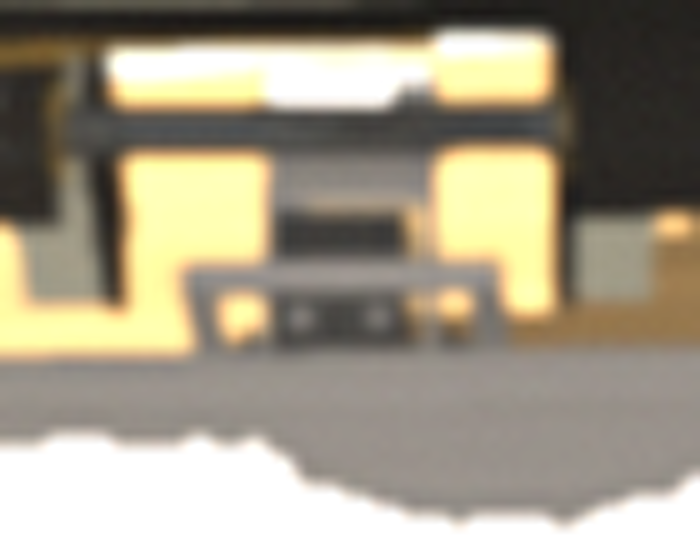

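>>> apply_moves(
  commands=[
    {"dp":[0,0,-15],"yaw":0,"grip":0.78},
    {"dp":[0,0,-45],"yaw":0,"grip":0.78},
    {"dp":[38,0,-65],"yaw":0,"grip":0.3},
    {"dp":[38,0,-65],"yaw":0,"grip":0.0},
    {"dp":[38,0,-65],"yaw":0,"grip":0.0},
    {"dp":[38,0,-65],"yaw":0,"grip":0.0},
    {"dp":[38,0,-65],"yaw":0,"grip":0.0},
    {"dp":[38,0,-65],"yaw":0,"grip":0.0},
  ],
)

```text
time_s: 10.72
tcp_pos: [0.4495, 0.0592, 0.1731]
eef_rot: [-180.0, -0.0, 175.9]
contact_force: [-0.0, -0.2, -0.4]
gripper_width: 0.0138
```

```bash
python3 - <<'E'
from snap import *
s,im=snap("w10")
zoom("wrist",im,Q,.03,1.0,.75,(220,200,420,360),"pics/ow10.png",s,4)
cv2.imwrite("pics/w10z.png",cv2.resize(np.clip(im[200:360,220:420].astype(float)*1.6,0,255).astype(np.uint8),None,fx=4,fy=4,interpolation=cv2.INTER_CUBIC))
s,im=snap("s10","scene")
cv2.imwrite("pics/s10z.png",cv2.resize(im[150:220,230:330],None,fx=7,fy=7,interpolation=cv2.INTER_CUBIC))
E
```

```text
10.725 [0.4495 0.0592 0.1731] [-1.7996e+02 -5.0000e-02  1.7590e+02] [-0.  -0.2 -0.4] 0.013797273012056945
10.775 [0.4494 0.0592 0.1732] [-1.7997e+02 -5.0000e-02  1.7591e+02] [ 0.9 -0.3  1.1] 0.009814625415231213
```

View pics/ow10.png

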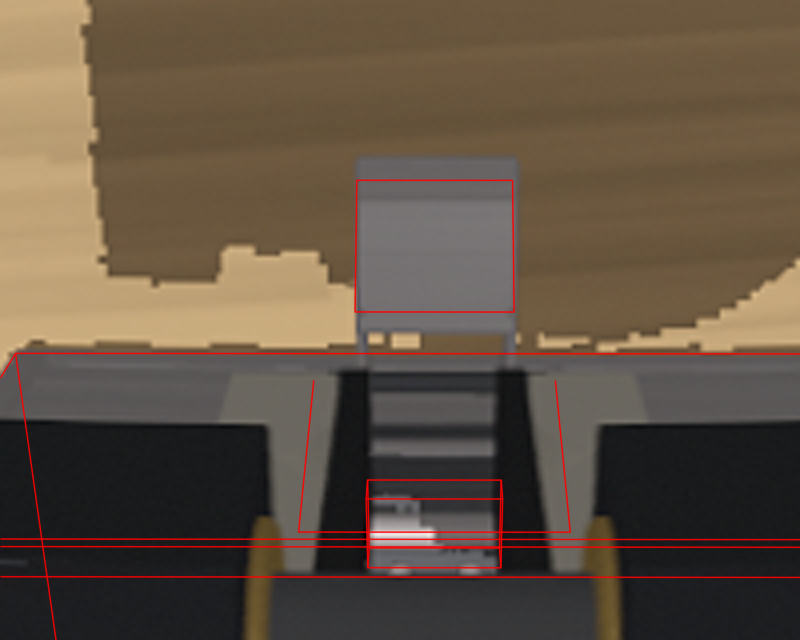

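View pics/w10z.png

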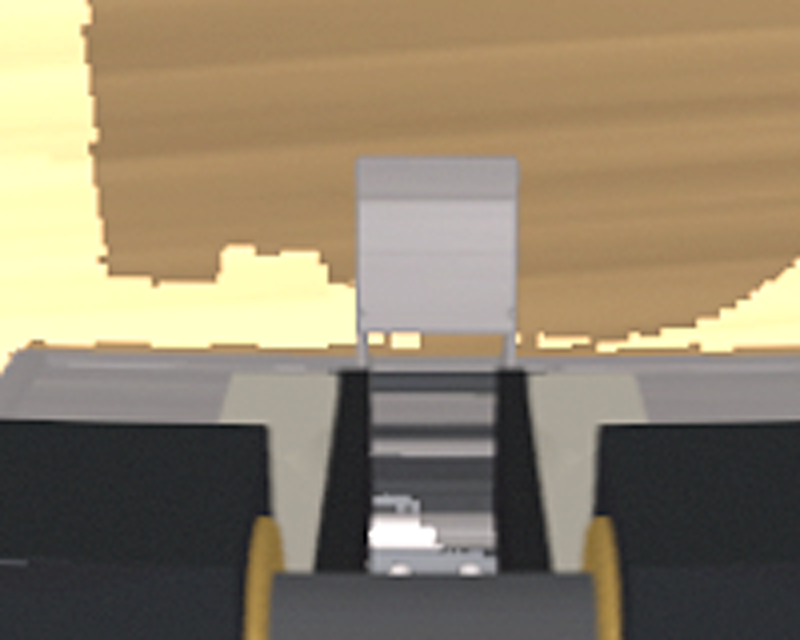

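View pics/s10z.png

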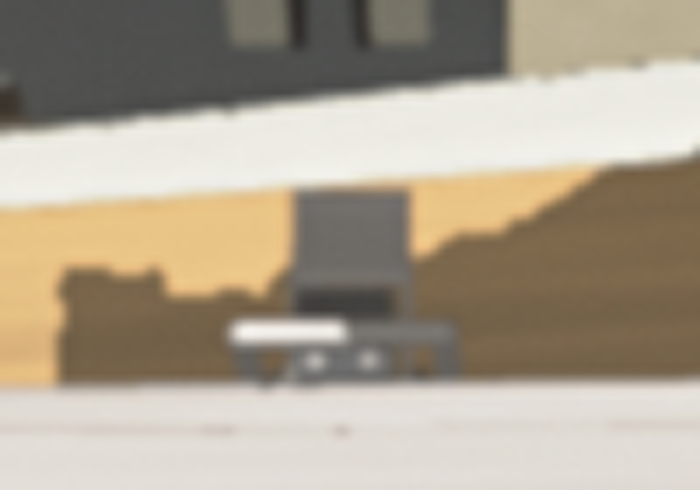

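```bash
python3 - <<'E'
from ray import *
s,_=pickle.load(open("w10.pkl","rb"))
for le in (.9,1,1.1,1.2,1.3,1.4): print(le,[projw(b2w(Q,lev(le,L,17)),s)[0].round(1).tolist() for L in (24,30,48,54)], lev(le,42,17).round(1))
E
```

```text
0.9 [[328.2, 275.9], [328.2, 267.9], [328.2, 244.4], [328.2, 236.8]] [-121.5    0.    59.2]
1 [[328.1, 277.5], [328.2, 269.2], [328.2, 244.6], [328.2, 236.6]] [-122.5    0.    63.6]
1.1 [[328.1, 279.5], [328.2, 270.9], [328.2, 245.5], [328.2, 237.1]] [-123.1    0.    68.1]
1.2 [[328.1, 281.9], [328.1, 273.2], [328.2, 247.2], [328.2, 238.5]] [-123.3    0.    72.6]
1.3 [[328.1, 284.7], [328.1, 276.0], [328.2, 249.6], [328.2, 240.8]] [-123.     0.    77.1]
1.4 [[328.1, 287.8], [328.1, 279.2], [328.2, 252.9], [328.2, 244.0]] [-122.3    0.    81.6]
```

```bash
python3 - <<'E'
from h import *
c=[.4490,.0592,.174]; cy=175.9
import numpy as np
for t in [1.25,1.1,.95,.8,.65,.5,.35,.2,.1,0,-.1]:
    L=30+10*max(t,0)/1.25
    P=lev(t,L,17); print(t,round(L,1),P.round(1),[x for x in (-(P[0]-10.5+125),P[2])])
def w2b(w):
    d=np.array(w)-[Q[0],Q[1],.016]; c_,s_=np.cos(Q[2]),np.sin(Q[2]); return np.array([c_*d[0]+s_*d[1],-s_*d[0]+c_*d[1],d[2]])*1000
print(w2b([.4494,.0592,.1732]))
E
```

```text
1.25 40.0 [-121.3    0.    75.5] [np.float64(6.819864934943013), np.float64(75.51984403323422)]
1.1 38.8 [-120.3    0.    69.6] [np.float64(5.789979634618504), np.float64(69.55099560973201)]
0.95 37.6 [-118.5    0.    64. ] [np.float64(3.973035500966489), np.float64(63.95677941757734)]
0.8 36.4 [-116.     0.    58.8] [np.float64(1.4557757676444396), np.float64(58.83492932505507)]
0.65 35.2 [-112.8    0.    54.3] [np.float64(-1.6640139427574496), np.float64(54.2660191885859)]
0.5 34.0 [-109.2    0.    50.3] [np.float64(-5.280628135320754), np.float64(50.31242705199878)]
0.35 32.8 [-105.2    0.    47. ] [np.float64(-9.28361579705576), np.float64(47.01783774534864)]
0.2 31.6 [-100.9    0.    44.4] [np.float64(-13.560917323574955), np.float64(44.4072747637328)]
0.1 30.8 [-98.    0.   43.1] [np.float64(-16.51005995755125), np.float64(43.05103979243288)]
0 30.0 [-95.   0.  42.] [np.float64(-19.5), np.float64(42.0)]
-0.1 30.0 [-91.9   0.   40.5] [np.float64(-22.579931689678403), np.float64(40.45270695866315)]
[-124.48270285   -0.50664613  157.2       ]
```

>>> apply_moves(
  commands=[
    {"dp":[8,0.5,35],"yaw":0,"grip":0},
    {"dp":[8,0.5,65],"yaw":0,"grip":0},
    {"dp":[7,0.5,82],"yaw":0,"grip":0},
    {"dp":[6,0.5,88],"yaw":0,"grip":0},
    {"dp":[4.5,0.5,94],"yaw":0,"grip":0},
    {"dp":[2,0.5,99],"yaw":0,"grip":0},
    {"dp":[-1,0.5,104],"yaw":0,"grip":0},
  ],
)

```text
time_s: 11.7
tcp_pos: [0.4497, 0.0593, 0.0694]
eef_rot: [-180.0, -0.1, 175.9]
contact_force: [-4.4, 0.3, 0.2]
gripper_width: 0.0003
```

```bash
python3 - <<'E'
from snap import *
s,im=snap("s11","scene")
cv2.imwrite("pics/s11z.png",cv2.resize(im[150:230,230:330],None,fx=7,fy=7,interpolation=cv2.INTER_CUBIC))
s,im=snap("w11")
cv2.imwrite("pics/w11z.png",cv2.resize(np.clip(im[200:360,220:420].astype(float)*1.6,0,255).astype(np.uint8),None,fx=4,fy=4,interpolation=cv2.INTER_CUBIC))
E
```

```text
11.7 [0.4497 0.0593 0.0694] [-1.7997e+02 -8.0000e-02  1.7589e+02] [-4.4  0.3  0.2] 0.0003223107208767255
11.75 [0.4499 0.0594 0.0689] [-1.7996e+02 -9.0000e-02  1.7589e+02] [-2.6 -0.7 -1.3] 0.0006826491667990201
```

View pics/s11z.png

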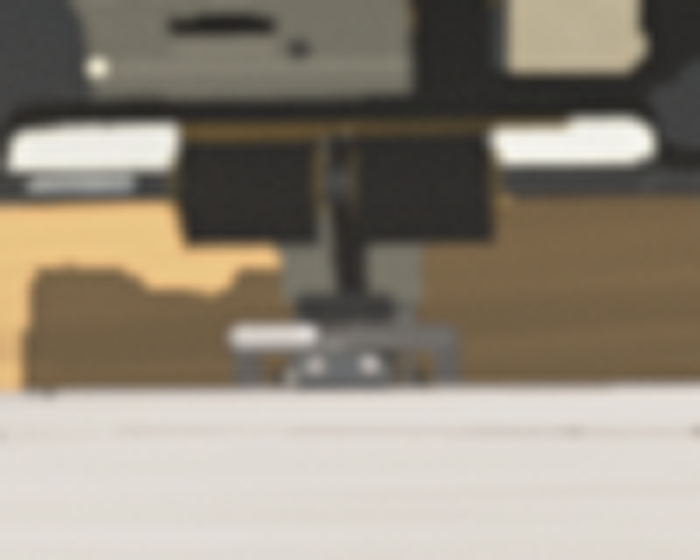

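View pics/w11z.png

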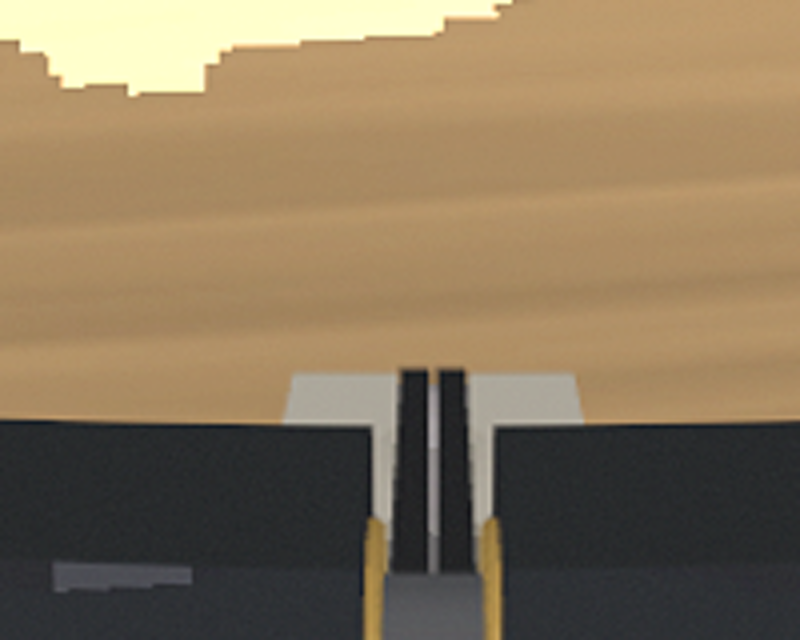

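>>> apply_moves(
  commands=[
    {"dp":[-2,0,2],"yaw":0,"grip":0},
    {"dp":[-4,0,4],"yaw":0,"grip":0},
    {"dp":[-6,0,6],"yaw":0,"grip":0},
    {"dp":[-8,0,7],"yaw":0,"grip":0},
    {"dp":[-10,0,9],"yaw":0,"grip":0},
    {"dp":[-12.5,0,10],"yaw":0,"grip":0},
    {"dp":[-14,0,10.5],"yaw":0,"grip":0},
    {"dp":[-15.5,0,11],"yaw":0,"grip":0},
  ],
)

```text
time_s: 12.8
tcp_pos: [0.4667, 0.0589, 0.0588]
eef_rot: [180.0, 0.1, 175.9]
contact_force: [-0.6, 0.7, 0.3]
gripper_width: 0.0008
```

```bash
python3 - <<'E'
from snap import *
s,im=snap("s12","scene")
cv2.imwrite("pics/s12z.png",cv2.resize(im[150:230,230:330],None,fx=7,fy=7,interpolation=cv2.INTER_CUBIC))
E
```

```text
12.8 [0.4667 0.0589 0.0588] [1.7997e+02 7.0000e-02 1.7594e+02] [-0.6  0.7  0.3] 0.0008104975029306219
```

View pics/s12z.png

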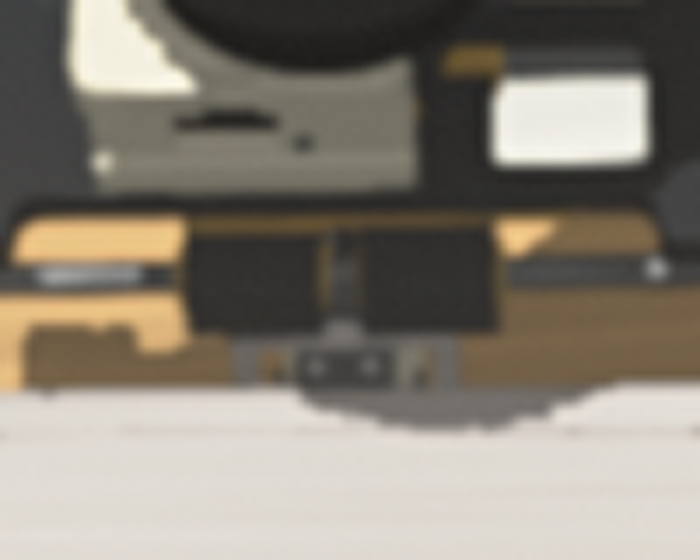

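>>> apply_moves(
  commands=[
    {"dp":[-2,0,0],"yaw":0,"grip":0},
    {"dp":[-4,0,0],"yaw":0,"grip":0},
    {"dp":[-5,0,0],"yaw":0,"grip":0},
    {"dp":[-5,0,0],"yaw":0,"grip":0},
  ],
)

```text
time_s: 13.35
tcp_pos: [0.4693, 0.0582, 0.0583]
eef_rot: [-180.0, -0.2, 175.9]
contact_force: [-9.1, 4.4, 4.7]
gripper_width: 0.0006
```

>>> apply_moves(
  commands=[
    {"dp":[15,0,0],"yaw":0,"grip":0},
    {"dp":[35,0,-10],"yaw":0,"grip":0},
    {"dp":[35,0,-70],"yaw":0,"grip":0},
    {"dp":[10,0,-130],"yaw":0,"grip":0.4},
    {"dp":[-30,0,-190],"yaw":0,"grip":0.8},
    {"dp":[-30,0,-230],"yaw":0,"grip":0.8},
    {"dp":[-30,0,-230],"yaw":0,"grip":0.8},
    {"dp":[-30,0,-230],"yaw":0,"grip":0.8},
  ],
)

```text
time_s: 14.35
tcp_pos: [0.5001, 0.0561, 0.2881]
eef_rot: [180.0, 0.0, 175.9]
contact_force: [-0.7, 0.5, -1.0]
gripper_width: 0.0451
```

```bash
python3 - <<'E'
from kp import *
s,im=snap("w13")
zoom("wrist",im,Q,.0,0,0,(240,170,420,320),"pics/ow13.png",s,4.4)
cv2.imwrite("pics/w13z.png",cv2.resize(np.clip(im[170:250,280:380].astype(float)*1.5,0,255).astype(np.uint8),None,fx=7,fy=7,interpolation=cv2.INTER_CUBIC))
s,im=snap("s13","scene")
cv2.imwrite("pics/s13z.png",cv2.resize(im[150:330,190:360],None,fx=3.3,fy=3.3,interpolation=cv2.INTER_CUBIC))
E
```

```text
14.35 [0.5001 0.0561 0.2881] [179.97   0.   175.91] [-0.7  0.5 -1. ] 0.04509571675563653
14.4 [0.4999 0.056  0.2876] [-1.7998e+02 -6.0000e-02  1.7592e+02] [-0.6  0.3 -0.2] 0.048833148503612804
```

View pics/ow13.png

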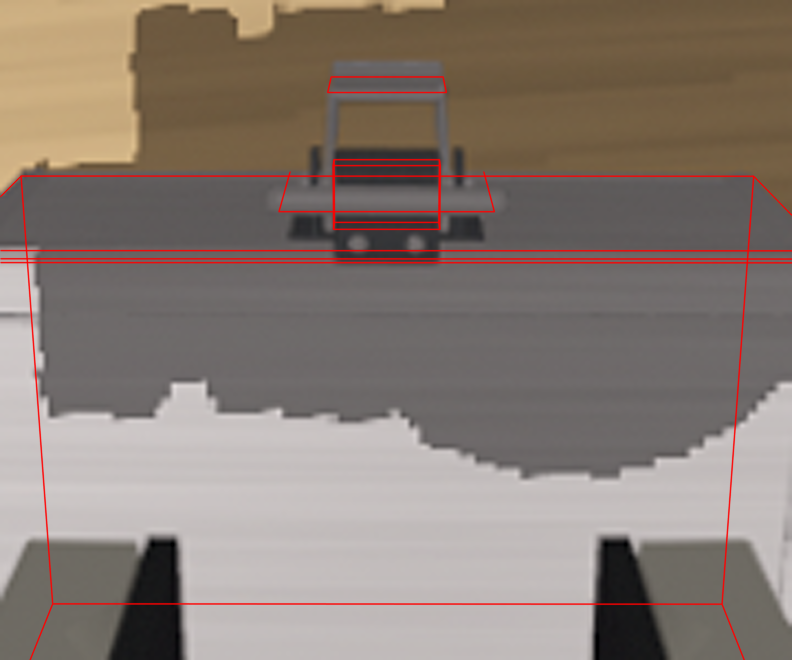

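View pics/w13z.png

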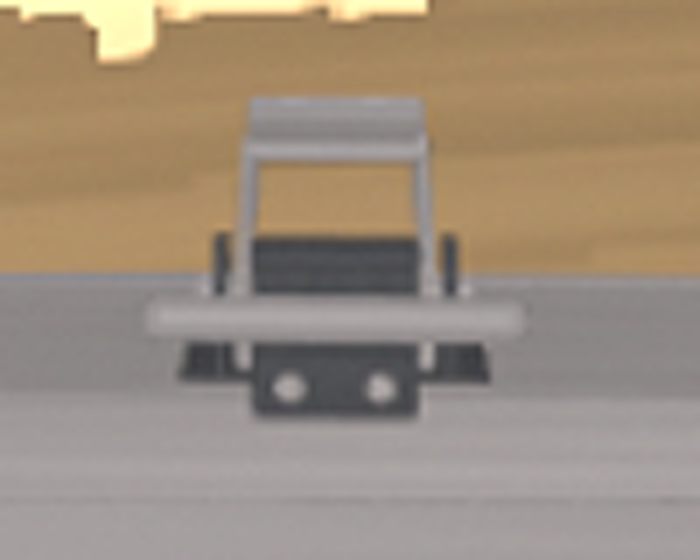

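View pics/s13z.png

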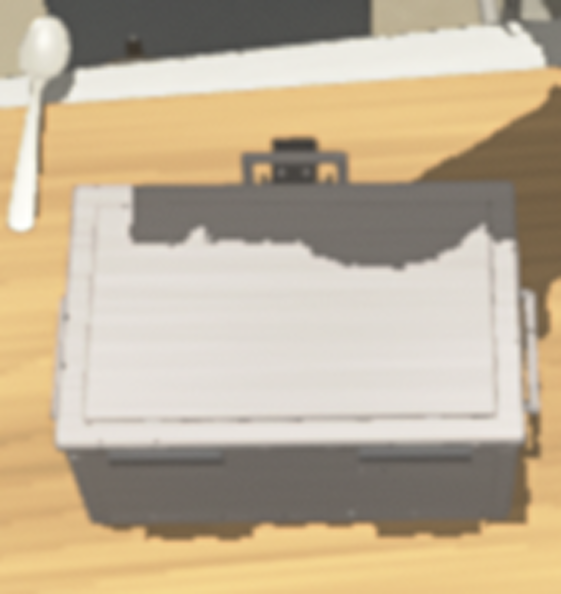

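```bash
python3 - <<'E'
from ray import *
s,_=pickle.load(open("w13.pkl","rb"))
for dx in (0,-1.3):
  for t in (-.05,0,.1,.15,.2,.3): print(dx,t,[projw(b2w(Q,lev(t,L,o)+[dx,0,0]),s)[0][1].round(1) for L,o in ((24,17),(48,17),(54,20),(24,14))])
print("keeper lip front top", [projw(b2w(Q,lid(a,(-89.75,0,101))),s)[0][1].round(1) for a in (0,.01,.03)],"bar seat",[projw(b2w(Q,lid(a,(-81,0,98))),s)[0][1].round(1) for a in (0,.01,.03)],"lid front",[projw(b2w(Q,lid(a,(-68,0,100))),s)[0][1].round(1) for a in (0,.01,.03)])
E
```

```text
0 -0.05 [np.float64(191.5), np.float64(189.0), np.float64(185.8), np.float64(194.4)]
0 0 [np.float64(190.5), np.float64(187.0), np.float64(183.5), np.float64(193.3)]
0 0.1 [np.float64(188.6), np.float64(183.0), np.float64(179.1), np.float64(191.4)]
0 0.15 [np.float64(187.7), np.float64(181.1), np.float64(176.9), np.float64(190.5)]
0 0.2 [np.float64(186.9), np.float64(179.2), np.float64(174.9), np.float64(189.6)]
0 0.3 [np.float64(185.4), np.float64(175.7), np.float64(170.9), np.float64(188.0)]
-1.3 -0.05 [np.float64(190.3), np.float64(187.9), np.float64(184.6), np.float64(193.2)]
-1.3 0 [np.float64(189.3), np.float64(185.8), np.float64(182.3), np.float64(192.1)]
-1.3 0.1 [np.float64(187.3), np.float64(181.8), np.float64(177.9), np.float64(190.1)]
-1.3 0.15 [np.float64(186.4), np.float64(179.9), np.float64(175.8), np.float64(189.2)]
-1.3 0.2 [np.float64(185.6), np.float64(178.0), np.float64(173.7), np.float64(188.3)]
-1.3 0.3 [np.float64(184.1), np.float64(174.5), np.float64(169.8), np.float64(186.7)]
keeper lip front top [np.float64(205.8), np.float64(206.3), np.float64(207.3)] bar seat [np.float64(214.5), np.float64(214.9), np.float64(215.9)] lid front [np.float64(228.7), np.float64(229.2), np.float64(230.3)]
```

```bash
python3 - <<'E'
from plant import close_job, get_state
s=get_state(); print(s['time_s'],s['contact_force'])
print(close_job())
E
```

```text
14.45 [-0.25824562 -0.06470027 -0.39951789]
the job is handed in; nothing more can be done
None
```

The lunch box is shut and latched, and I handed the job in at about 14.4 s of the 45 s allowed. It reported no verdict.

**What I did:** I pushed the lid down with the closed fingertips until it met 18 N on the seal. I gripped the wire loop at 8 N, carried its bar over the keeper's lip, lowered it into the channel and let go. Then I swung the lever down and pressed it flat.

**Last checks:**
- **Lever:** in the final wrist picture the thumb plate's edges lie within about 1 pixel of where a closed lever (0 rad) should be.
- **Bar:** it sits behind the keeper's lip, about 1 mm from its seat.
- **Lid:** I did not measure the final angle; I take it to be tight because the lever shut fully and stayed shut.
- **Box and neighbours:** the box still fits its starting pose to about 1–2 mm, and the teaspoon looks unmoved. I did not measure the tumbler, garlic or spice jar again, but the arm never went near them.
- **Arm:** the gripper stands well clear with no contact force.

**What disagreed:**
- **Camera offsets:** the cameras differed by about 1–3 mm on where the keeper and bar were, so I shifted the bar about 2 mm towards the robot while lowering it. The last shift, 1.2 mm, barely moved the arm because the bar was already pressing on the channel floor.
- **Plate length:** the thumb plate measured about 30 mm long with its flare, not the 24 mm stated.

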